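Vent the grease rig, snap the push gun onto its tilted nipple and hold the stroke

TASK

Vent the grease test rig before coupling up: pull its red-knobbed sprung vent lever towards the robot through its full stroke, then ease it slowly all the way back to rest without letting it fly back. Then take the push-type grease gun out of its holder, press its coupler squarely onto the rig's tilted nipple until it snaps home, and keep pushing along the nipple until the gun's spring is squeezed nearly all the way in. Finish while still gripping the gun and holding it pressed like that, and leave the other things on the bench where they stand.

Things in the scene. Friction and masses are not known exactly. Their poses are not given: they have to be found in the camera images.
- rig: Grease test rig, fixed to the bench: grey base plate 260 x 340 x 12 mm, copper tube coil at its back (150 mm across, 142 mm high), and in front an aluminium manifold bar 50 x 210 mm (top 75 mm above the bench) with a 63 mm gauge (up to 155 mm), the tilted nipple on its left (+y) and the vent lever on its right (-y). Origin: centre of the underside; x points to the back, away from the robot.
- nipple: Brass button-head nipple on the rig, tilted 30 degrees from vertical towards the robot (the rig's -x). Origin: centre of the flat top of its head, 119 mm above the bench; z points outwards along its axis, the way the gun must lie. Head 16 mm in diameter, 7.5 mm long, bevelled (flat top 10 mm); neck 10 mm in diameter, 16 mm long, then a 20 mm hexagon.
- vent_lever (a joint): Angle of the sprung vent lever (rad): 0 at rest, leaning 0.35 rad from vertical to the rig's back; grows to 0.87 at the stop as the knob is pulled to the robot (the rig's -x). Spring: 3.4 N at the knob to start, 10 N at full stroke, plus drag. Let go at full stroke it flies back at over 3 rad/s; let go within 0.1 rad of rest it closes softly.
- lever_knob (a point): Centre of the red ball knob, 32 mm in diameter, on top of the vent lever's 10 mm rod, 105 mm from the pivot; about 195 mm above the bench at rest. Moves with the lever in the rig's x-z plane. Round, so it can slip sideways out of a weak pinch; one finger in front of it and one behind (closing along the rig's x) hold it surely.
- lever_pivot (a point): Point on the vent lever's pivot axis (the axis runs along the rig's y), in the plane of the lever; 96 mm above the bench. Axes as the rig's.
- holder: Gun holder, fixed to the bench: dark steel disc 100 mm in diameter, 10 mm thick, with an upright aluminium tube on it, 45 mm outside, 37 mm inside, its rim 100 mm above the bench. Origin: centre of the underside.
- gun: Push grease gun, 185 mm long, 0.3-0.45 kg, nose down in the holder (nose 10 mm above the bench). Origin: centre of the coupler's mouth at the nose, spring at rest; z runs from nose to tail. From the nose: coupler 26 mm in diameter (0-34 mm, lip 31 mm), 12 mm rod (34-60), barrel 34 mm in diameter (60-170; black rubber grip 113-169), blue end cap (170-185). Round: grip from any side.
- gun_grip (a point): Point on the gun's axis in the rubber grip, 150 mm from the nose, where to take the gun (34 mm in diameter). Axes as the gun's.
- coupler_seat (a point): Centre of the flat seat inside the coupler, 12 mm behind its mouth; moves with the coupler, axes as the gun's. The flared mouth is 25 mm wide, 20 mm inside. Four sprung jaws 7 mm ahead of the seat ride over the nipple's head (5 to 8 N) and snap in behind it; the seat then lies on the head's top, this point within 1 mm of the nipple's origin along the axis.
- plunger (a joint): How far the coupler and its rod are pushed into the barrel (m): 0 with the spring at rest, 0.020 fully in. The spring needs 9 N to start, then 0.35 N more per mm: 14.5 N at 16 mm, 16 N fully in. The coupler snaps on before the rod goes in.
- oil_jar: Bystander: amber oil bottle, 60 mm in diameter, 110 mm high, black cap. It or the holder stands on the left of the rig's front, the other on the right. Origin: centre of the underside.
- grease_tin: Bystander: tin with a red lid, 76 mm in diameter, 65 mm high, between robot and rig. Origin: centre of the underside.
- sample_bottle: Bystander: yellow oil bottle with a white cap, 54 mm in diameter, 140 mm high, far left. Origin: centre of the underside.
- beaker: Bystander: empty glass beaker, 68 mm in diameter, 85 mm high, right of the rig. Origin: centre of the underside.
- wrench: Bystander: steel spanner 180 mm long, lying left of the rig. Origin: its middle, underside.
- screwdriver: Bystander: screwdriver with a blue handle, 200 mm long, lying far right. Origin: its middle, underside.

How it is judged:
By the outcome, as a careful person would: the job done as asked, in the order asked, and still so for the second after the job is handed in, while the arm keeps its last pose, push and grip.
It also fails if it takes over 59 s, if anything falls off the work surface, if the arm or the gripper's body presses on something with over 40 N, if the wrist force passes 120 N, or if a joint passes its speed limit or range.

ROBOT

A 7-joint arm with a two-finger parallel gripper is mounted at the origin on the work surface. World frame = base frame: x ahead of the robot, y to its left, z up, the work surface at z = 0. Lengths are in m, angles in rad, forces in N, time in s.
With the tool pointing down it reaches from about 0.4 to 0.875 m from the base axis. Payload 6.5 kg.
Tool frame: the origin (TCP) lies midway between the tips of the shut fingers; the grasp point (between the pads) lies 19 mm behind it; z points along the fingers, x is the direction in which the jaws open and shut, and the axes are right-handed (so a half turn about z gives the same grasp; the last joint's range is limited). The gripper opens to 88 mm and grips with 3 to 60 N. Pads are 18 mm wide; open, the fingers measure 123 mm over their backs; the gripper's body (75 mm by 187 mm) begins 45 mm behind the grasp point.
Start: joints at [1.034, 0.536, -0.004, 1.538, 0.003, 1.067, -0.071], TCP at [0.295, -0.579, 0.203] pointing down, gripper open.
Joint ranges: [-2.7, 2.7], [-0.37, 2.16], [-1.27, 1.26], [0.24, 2.4], [-1.31, 4.45], [0.19, 1.91], [-2.76, 2.76]. Speed limits (rad/s): [2.39, 2.39, 3.14, 3.14, 3.14, 3.14, 3.14].

INTERFACE

Orientations are given as a unit quaternion [x, y, z, w].
In Python, from workcell import state, get_image, camera_info, job gives the robot as it stands.
- The arm moves only by the tool send_rows, never from a script. Its argument "motion" is a list of rows, each an object with "slide": the shift along the tool's x, y, z each as a share of 30 mm, from -1 to 1, a list of three; "dr": the turn, a rotation vector about the tool's x, y, z each as a share of 5 degrees, from -1 to 1, a list of three. In form: [{"slide": [dx, dy, dz], "dr": [rx, ry, rz]}, ...]. A call has 1 to 10 rows; each row shifts and turns the commanded pose from where the row before left it, along the tool's axes as they then stand; what a row does not reach is not made up. A row lasts 1/12 s, in which the tool goes at most 41.7 mm and 7.16 degrees, less where a joint would pass 70% of its speed; a pose out of reach is approached as far as the arm can. A call with a number of a shift or a turn outside -1 to 1 is refused whole. A call with a gripper value outside its range is refused whole. "gripper" is the opening, from 0 (shut) to 1 (fully open), set as the call begins (left out, the last holds). The fingers move at their own pace and stop on an object; "force" is the grip in N (left out, the last holds). Time passes only in rows, so rows that do not move let the fingers close. It gives the time, the measured TCP pose, the force and the opening at its end, in the units of the state.
- state(): the state, without advancing time (a new reading comes with each control period).
- get_image(name): name is "scene" or "side" or "wrist"; returns (picture, depth): 480x640x3 uint8, red, green, blue; 480x640 float32, m along the optical axis (not along the pixel's ray), 0 where there is no reading.
- camera_info(name): a dict with "fov_y" (degrees; the focal length in pixels is half the picture's height over the tangent of half this angle, whatever the lens; pixels are square), "cx", "cy" (the principal point, pixels), "world_from_camera" (4x4, takes a point from camera to world coordinates); the wrist camera has in their place "tool_from_camera" (4x4, takes a point from camera to tool coordinates, whose origin is the TCP and whose axes are the tool frame's). Camera axes: x right, y up, looking along -z (the intrinsics and any distortion apply to the point x, -y, -z); pixel columns grow to the right and rows downward; lengths in m; the calibration is good to about 2 mm. A picture is of the moment at which its call begins: read the wrist's pose just before it. camera_info takes no time and is no camera call.
- job.close_job(): hands the job in, once; it reports no verdict.
The state is a dict: "t": time; "q": joint angles; "dq": joint speeds; "tau": joint torques, N m; "ee_pos": TCP position; "orientation": TCP orientation; "wrist_force": force on the tool from outside, world axes, zero at the start; "torque": the same for the moment, N m; "opening": finger opening in m.
Only numpy, scipy, OpenCV 4.12 (cv2) and the standard library are available. Lean on these libraries where they do the work, as an engineer would, in place of code of your own. Each camera call takes 0.05 s, during which the arm holds its last target. There are 200 camera calls.

## Working session

There is one attempt and no reset: what is moved stays moved. The work goes in short steps, Python scripts to look and compute and a tool call to move; the robot and the scene stay as the last step left them, time stands still between calls to the robot, and variables do not carry over. Pictures are saved under pics/ and viewed, about 8 in all and at most 12, crops included, and the job is handed in when it is done.

Besides the shell and the picture viewer there is one more tool, called after "Call:" as name(argument=value, ...), one argument or row to a line, values as JSON. send_rows: Moves the arm, as the interface text tells. Shift numbers are shares of 30 mm and turn numbers shares of 5 degrees, none past 1 either way. Its arguments: {"type":"object","properties":{"motion":{"type":"array"},"gripper":{"type":"number"},"force":{"type":"number"}},"required":["motion"]}

```bash
mkdir -p pics; ls
cat > h.py <<'E'
import numpy as np, cv2
from workcell import state, get_image, camera_info, job
from scipy.spatial.transform import Rotation as R
def grab(n):
    s=state(); im,d=get_image(n); return s,im,d
def K(n):
    c=camera_info(n); f=240/np.tan(np.radians(c['fov_y'])/2); return c,f
def Tw(n,s=None):
    c=camera_info(n)
    if 'world_from_camera' in c: return np.array(c['world_from_camera'])
    T=np.eye(4);T[:3,:3]=R.from_quat(s['orientation']).as_matrix();T[:3,3]=s['ee_pos']
    return T@np.array(c['tool_from_camera'])
def cloud(n,d,s=None):
    c,f=K(n); v,u=np.mgrid[:480,:640]
    P=np.stack([(u-c['cx'])/f*d,-(v-c['cy'])/f*d,-d],-1)
    T=Tw(n,s); W=P@T[:3,:3].T+T[:3,3]; W[d<=0]=np.nan; return W
def ray(n,u,v,s=None):
    c,f=K(n);T=Tw(n,s);r=T[:3,:3]@np.array([(u-c['cx'])/f,-(v-c['cy'])/f,-1]);return T[:3,3],r
def save(name,im): cv2.imwrite('pics/'+name,cv2.cvtColor(im,cv2.COLOR_RGB2BGR))
E
python3 - <<'E'
from h import *
for n in ['scene','side']:
    s,im,d=grab(n); save(n+'0.png',im); np.savez('%s0.npz'%n,im=im,d=d)
    c=camera_info(n); print(n,c)
print(camera_info('wrist')); print(s)
E
```

```text
pics
scene {'fov_y': 46.58061404851611, 'cx': 320.65008729184444, 'cy': 231.44195991627024, 'world_from_camera': array([[ 0.75109018, -0.4237171 ,  0.50628782,  1.38343884],
       [ 0.66019166,  0.48581043, -0.57283086, -0.96354016],
       [-0.00324167,  0.76449463,  0.64462195,  1.19871835],
       [ 0.        ,  0.        ,  0.        ,  1.        ]])}
side {'fov_y': 53.3994540831547, 'cx': 314.2042753847869, 'cy': 235.91844470170622, 'world_from_camera': array([[-0.69827496,  0.49991121, -0.51234837, -0.22610719],
       [-0.71582849, -0.48893489,  0.49853008,  0.73964768],
       [-0.00128422,  0.71486464,  0.69926168,  1.17920081],
       [ 0.        ,  0.        ,  0.        ,  1.        ]])}
{'fov_y': 64.31777991949467, 'cx': 319.4351126851401, 'cy': 233.77916611331406, 'tool_from_camera': array([[ 9.99999533e-01,  5.77238097e-04,  7.74935339e-04,
         3.76913999e-04],
       [ 7.74342168e-04, -9.58435064e-01, -2.85309706e-01,
        -7.39293679e-02],
       [ 5.78033569e-04,  2.85310173e-01, -9.58435063e-01,
        -1.81417825e-01],
       [ 0.00000000e+00,  0.00000000e+00,  0.00000000e+00,
         1.00000000e+00]])}
{'t': 0.05, 'q': array([ 1.03380525,  0.53716974, -0.00445025,  1.53881556,  0.00262822,
        1.06732516, -0.0712117 ]), 'dq': array([ 2.86786938e-04, -1.00731329e-03,  1.85245158e-05, -2.58183454e-03,
        1.78539792e-04, -2.50508931e-04, -9.86386931e-04]), 'tau': array([ 1.72813092e-03, -5.72626090e+01,  9.94424522e-01, -2.52518660e+01,
       -5.63684595e-02,  1.33987080e-02,  1.00406244e-04]), 'ee_pos': array([ 0.29451575, -0.57870917,  0.20195917]), 'orientation': array([ 8.52544722e-01, -5.22653579e-01, -7.64999284e-04, -3.84262368e-04]), 'wrist_force': array([-0.50444873, -0.54412651, -0.46699838]), 'torque': array([ 0.00538295, -0.02754613,  0.03965974]), 'opening': 0.08823912594683557}
```

View both.

View pics/scene0.png

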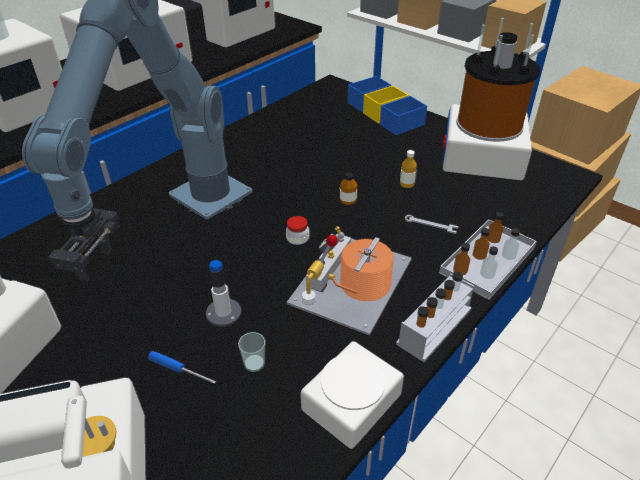

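View pics/side0.png

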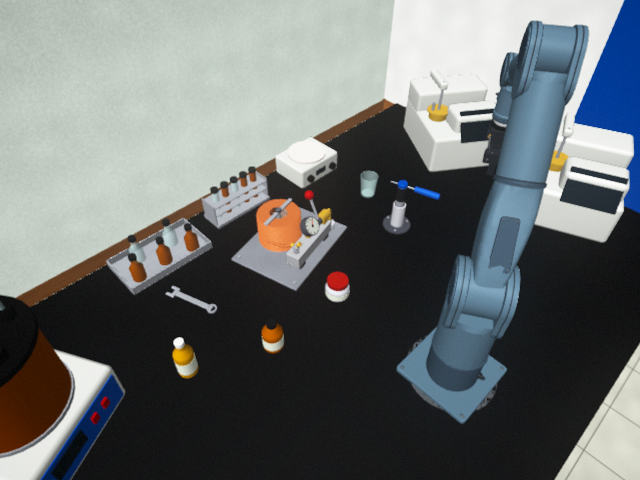

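Scene: red knob at (332,240), blue gun cap at (216,267), rig plate around (350,275), nipple near (340,230), tin (297,230). Side: knob (309,195), gun cap (402,185), nipple (295,246), gauge (311,226). The gun is to the right of the rig.

```bash
cat > m1.py <<'E'
from h import *
D={n:np.load(n+'0.npz') for n in ['scene','side']}
def hsvmask(im,lo,hi):
    h=cv2.cvtColor(im,cv2.COLOR_RGB2HSV); 
    if lo[0]>hi[0]: return cv2.inRange(h,(0,*lo[1:]),hi)|cv2.inRange(h,lo,(179,*hi[1:]))
    return cv2.inRange(h,lo,hi)
def comps(m,box,mina=8):
    z=np.zeros_like(m);x0,y0,x1,y1=box;z[y0:y1,x0:x1]=m[y0:y1,x0:x1]
    n,l,st,c=cv2.connectedComponentsWithStats(z)
    return [(st[i,4],c[i].round(1),l==i) for i in range(1,n) if st[i,4]>=mina]
def tri(a,b):
    (o1,r1),(o2,r2)=a,b
    A=np.stack([r1,-r2],1);t=np.linalg.lstsq(A,o2-o1,rcond=None)[0]
    p,q=o1+t[0]*r1,o2+t[1]*r2;return (p+q)/2,np.linalg.norm(p-q)
red=((170,120,60),(8,255,255));blue=((100,120,60),(125,255,255))
bx={'red':{'scene':(322,228,345,252),'side':(298,182,322,206)},'blue':{'scene':(200,255,232,276),'side':(390,175,411,197)}}
for nm,rg in [('red',red),('blue',blue)]:
    pts=[]
    for n in D:
        W=cloud(n,D[n]['d'])
        for a,c,m in comps(hsvmask(D[n]['im'],*rg),bx[nm][n]): print(nm,n,a,c,np.nanmedian(W[m],0).round(4)); 
        a,c,m=max(comps(hsvmask(D[n]['im'],*rg),bx[nm][n]),key=lambda k:k[0]);pts.append(ray(n,*c))
    print(nm,*tri(*pts))
# objects at height bands from merged clouds
for n in D:
    W=cloud(n,D[n]['d']); im=D[n]['im']; h=cv2.cvtColor(im,cv2.COLOR_RGB2HSV)
    ok=(W[...,0]>.3)&(W[...,0]<.9)&(abs(W[...,1])<.5)
    pl=ok&(W[...,2]>.004)&(W[...,2]<.02)&(h[...,1]<60)&(h[...,2]>90)
    k,l,st,c=cv2.connectedComponentsWithStats(pl.astype(np.uint8))
    i=1+np.argmax(st[1:,4]); P=W[l==i][:,:2].astype(np.float32); r=cv2.minAreaRect(P); print(n,'plate',r,st[i],cv2.boxPoints(r).round(3).tolist())
    br=ok&(W[...,2]>.05)&(h[...,0]>15)&(h[...,0]<32)&(h[...,1]>110)
    k,l,st,c=cv2.connectedComponentsWithStats(br.astype(np.uint8))
    for i in range(1,k):
        if st[i,4]>8: print(n,'brass',st[i],c[i].round(1),np.nanmean(W[l==i],0).round(3),np.nanmax(W[l==i][:,2]).round(3))
    for i,(lo,hi) in {'tall':(.1,.2)}.items():
        m=(ok&(W[...,2]>lo)&(W[...,2]<.25)).astype(np.uint8);k,l,st,c=cv2.connectedComponentsWithStats(m)
        for j in range(1,k):
            if st[j,4]>25: print(n,'obj',c[j].round(),np.nanmean(W[l==j],0).round(3),np.nanmax(W[l==j][:,2]).round(3))
for n,b in [('scene',(280,215,420,335)),('side',(225,180,355,290))]:
    x0,y0,x1,y1=b;c=D[n]['im'][y0:y1,x0:x1]; D2=cv2.resize(c,(400,int(400*(y1-y0)/(x1-x0)) ),interpolation=cv2.INTER_CUBIC)
    save('c_%s.png'%n,D2)
a,b=[cv2.imread('pics/c_%s.png'%n) for n in D]
H=max(a.shape[0],b.shape[0]);o=np.zeros((H,800,3),np.uint8);o[:a.shape[0],:400]=a;o[:b.shape[0],400:]=b;cv2.imwrite('pics/cc.png',o)
E
python3 m1.py
```

```text
red scene 107 [331.6 240.3] [ 0.6491 -0.0882  0.2039]
red side 86 [308.5 194.5] [ 0.6383 -0.0792  0.2014]
red [ 0.64376636 -0.08146375  0.19652576] 0.00012211648634470663
blue scene 143 [215.3 265.4] [ 0.4762 -0.3535  0.1936]
blue side 89 [402.2 184.1] [ 0.4694 -0.3447  0.1926]
blue [ 0.47212208 -0.35066038  0.18747632] 0.00022273120520714367
scene plate ((0.6665269732475281, -0.016168251633644104), (0.2608169913291931, 0.3442234396934509), 14.975646018981934) [ 287  252  124   83 2947] [[0.4959999918937683, 0.11599999666213989], [0.5849999785423279, -0.2160000056028366], [0.8370000123977661, -0.14900000393390656], [0.7480000257492065, 0.18400000035762787]]
scene brass [401 160  12  13 103] [406.5 166.5] [0.507 0.492 0.091] 0.117
scene brass [340 179  17  14 167] [348.5 185.4] [0.412 0.283 0.076] 0.098
scene brass [335 227   6   6  21] [337.3 229.3] [0.564 0.039 0.116] 0.124
scene brass [328 250   6   8  37] [330.5 253.8] [ 0.602 -0.036  0.09 ] 0.123
scene brass [307 260  17  33 258] [313.7 272.1] [ 0.623 -0.134  0.101] 0.118
scene brass [329 275   5   3  12] [330.9 275.9] [ 0.639 -0
[... 650 characters left out ...]
, 0.1850000023841858]]
side brass [318 208  14  16 143] [325.1 214.7] [ 0.611 -0.127  0.102] 0.12
side brass [290 242   5   5  13] [291.7 243.9] [0.614 0.025 0.066] 0.073
side brass [296 242   6   5  17] [298.5 244.2] [0.561 0.042 0.115] 0.127
side brass [185 344  10  14  52] [190.3 349.8] [0.492 0.494 0.092] 0.107
side obj [315. 156.] [ 0.881 -0.341  0.103] 0.108
side obj [401. 194.] [ 0.466 -0.344  0.153] 0.201
side obj [290. 216.] [ 0.667 -0.016  0.129] 0.214
side obj [188. 226.] [0.886 0.239 0.106] 0.11
side obj [160. 240.] [0.893 0.34  0.106] 0.112
side obj [298. 244.] [0.565 0.043 0.112] 0.127
side obj [132. 256.] [0.89  0.438 0.106] 0.111
side obj [271. 323.] [0.399 0.295 0.109] 0.116
```

View pics/cc.png

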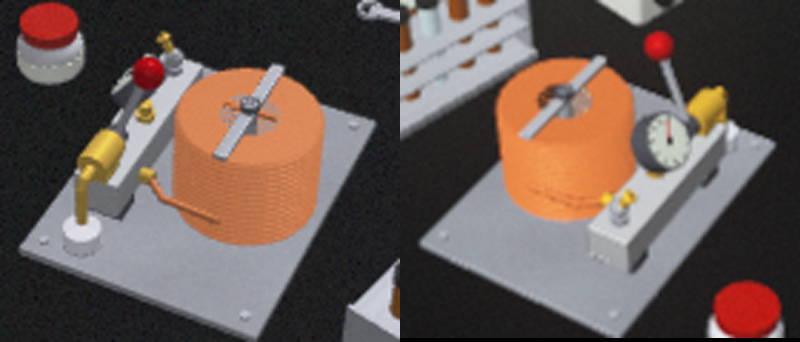

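The crops show the knob on its lever leaning back at the right, the brass elbow beside it, the gauge in the middle and the small tilted nipple at the left end of the bar. The rig's yaw is about 15°. First I'll move above the knob.

```bash
cat > plan.py <<'E'
from h import *
from scipy.optimize import least_squares
def step(p,q,row):
    return p+q.as_matrix()@(np.array(row[:3])*.03), q*R.from_rotvec(np.radians(5)*np.array(row[3:]))
def roll(p,q,row,n):
    for _ in range(n): p,q=step(p,q,row)
    return p,q
def const(p,q,pt,qt,n,nd=2):
    f=lambda r:(lambda a:np.r_[a[0]-pt,.3*(qt.inv()*a[1]).as_rotvec()])(roll(p,q,r,n))
    r=least_squares(f,np.zeros(6)).x; r=r.round(nd); a=roll(p,q,r,n)
    print(n,'rows',r.tolist(),'max',abs(r).max(),'end',a[0].round(4),'err',(a[0]-pt).round(4),np.degrees((qt.inv()*a[1]).magnitude()).round(2))
    return a
def down(yaw,tilt=0):  # tool x at yaw deg, z down; tilt: turn about tool y (+) deg
    y=np.radians(yaw);c,s=np.cos(y),np.sin(y)
    return R.from_matrix(np.array([[c,s,0],[s,-c,0],[0,0,-1]]))*R.from_euler('y',tilt,degrees=True)
def cur():
    s=state();return np.array(s['ee_pos']),R.from_quat(s['orientation'])
E
python3 -c "
from plan import *
p,q=cur();p1,q1=const(p,q,p+[0,0,.1],q,4)
const(p1,q1,np.array([.61,-.06,.30]),down(15),24)
"
```

```text
4 rows [-0.0, 0.0, -0.83, 0.0, 0.0, 0.0] max 0.83 end [ 0.2947 -0.5789  0.3016] err [ 0.0001 -0.0001 -0.0004] 0.0
24 rows [0.09, -0.91, 0.0, -0.0, 0.0, -0.65] max 0.91 end [ 0.6109 -0.0586  0.3021] err [0.0009 0.0014 0.0021] 0.09
```

Call:
send_rows(
  motion=[
    {"slide":[0,0,-0.8],"dr":[0,0,0]},
    {"slide":[0,0,-0.8],"dr":[0,0,0]},
    {"slide":[0,0,-0.8],"dr":[0,0,0]},
    {"slide":[0,0,-0.8],"dr":[0,0,0]},
  ],
  gripper=1,
  force=40,
)

```text
t: 0.43
ee_pos: [0.2946, -0.5788, 0.2993]
orientation: [0.853, -0.523, -0.001, -0.0]
wrist_force: [1.0, -1.2, -0.2]
opening: 0.0879
```

Call:
send_rows(
  motion=[
    {"slide":[0.09,-0.91,0],"dr":[0,0,-0.65]},
    {"slide":[0.09,-0.91,0],"dr":[0,0,-0.65]},
    {"slide":[0.09,-0.91,0],"dr":[0,0,-0.65]},
    {"slide":[0.09,-0.91,0],"dr":[0,0,-0.65]},
    {"slide":[0.09,-0.91,0],"dr":[0,0,-0.65]},
    {"slide":[0.09,-0.91,0],"dr":[0,0,-0.65]},
    {"slide":[0.09,-0.91,0],"dr":[0,0,-0.65]},
    {"slide":[0.09,-0.91,0],"dr":[0,0,-0.65]},
  ],
)

```text
t: 1.1
ee_pos: [0.4788, -0.4607, 0.2982]
orientation: [0.949, -0.316, -0.0, -0.0]
wrist_force: [0.2, 0.7, -0.4]
opening: 0.088
```

Call:
send_rows(
  motion=[
    {"slide":[0.09,-0.91,0],"dr":[0,0,-0.65]},
    {"slide":[0.09,-0.91,0],"dr":[0,0,-0.65]},
    {"slide":[0.09,-0.91,0],"dr":[0,0,-0.65]},
    {"slide":[0.09,-0.91,0],"dr":[0,0,-0.65]},
    {"slide":[0.09,-0.91,0],"dr":[0,0,-0.65]},
    {"slide":[0.09,-0.91,0],"dr":[0,0,-0.65]},
    {"slide":[0.09,-0.91,0],"dr":[0,0,-0.65]},
    {"slide":[0.09,-0.91,0],"dr":[0,0,-0.65]},
  ],
)

```text
t: 1.77
ee_pos: [0.5913, -0.2744, 0.2982]
orientation: [0.996, -0.095, -0.0, -0.0]
wrist_force: [-0.3, 0.2, -0.2]
opening: 0.0885
```

Call:
send_rows(
  motion=[
    {"slide":[0.09,-0.91,0],"dr":[0,0,-0.65]},
    {"slide":[0.09,-0.91,0],"dr":[0,0,-0.65]},
    {"slide":[0.09,-0.91,0],"dr":[0,0,-0.65]},
    {"slide":[0.09,-0.91,0],"dr":[0,0,-0.65]},
    {"slide":[0.09,-0.91,0],"dr":[0,0,-0.65]},
    {"slide":[0.09,-0.91,0],"dr":[0,0,-0.65]},
    {"slide":[0.09,-0.91,0],"dr":[0,0,-0.65]},
    {"slide":[0.09,-0.91,0],"dr":[0,0,-0.65]},
    {"slide":[0,0,0],"dr":[0,0,0]},
    {"slide":[0,0,0],"dr":[0,0,0]},
  ],
)

```text
t: 2.6
ee_pos: [0.6108, -0.0571, 0.2986]
orientation: [0.991, 0.132, -0.0, -0.0]
wrist_force: [0.2, -0.9, -0.1]
opening: 0.0885
```

```bash
cat > w.py <<'E'
import sys
from h import *
name=sys.argv[1]
s,im,d=grab('wrist'); save(name+'.png',im); np.savez(name+'.npz',im=im,d=d,p=s['ee_pos'],o=s['orientation'])
print(s['t'],s['ee_pos'].round(4),R.from_quat(s['orientation']).as_matrix().round(3).tolist(),s['q'].round(3).tolist())
W=cloud('wrist',d,s); h=cv2.cvtColor(im,cv2.COLOR_RGB2HSV)
def rep(nm,m):
    k,l,st,c=cv2.connectedComponentsWithStats(m.astype(np.uint8))
    for i in range(1,k):
        if st[i,4]>60: print(nm,st[i],c[i].round(1),np.nanmedian(W[l==i],0).round(4),'zmax',np.nanmax(W[l==i][:,2]).round(4))
rep('red',((h[...,0]>170)|(h[...,0]<6))&(h[...,1]>130)&(h[...,2]>60)&(W[...,2]>.15))
rep('brass',(h[...,0]>14)&(h[...,0]<34)&(h[...,1]>100)&(h[...,2]>60))
rep('blue',(h[...,0]>100)&(h[...,0]<125)&(h[...,1]>120)&(h[...,2]>60))
E
python3 w.py w1
```

```text
2.6 [ 0.6108 -0.0571  0.2986] [[0.965, 0.261, -0.001], [0.261, -0.965, 0.0], [-0.0, -0.001, -1.0]] [0.341, 0.43, -0.448, 1.506, 0.191, 1.25, 0.132]
red [ 333  241   38   38 1129] [351.8 259.1] [ 0.6422 -0.0777  0.2058] zmax 0.2117
brass [288  73  21  16 225] [297.   80.5] [0.5636 0.0414 0.119 ] zmax 0.1237
brass [336 109  14  14 132] [341.8 116.1] [0.6131 0.0232 0.0663] zmax 0.0695
brass [ 295  233   30   61 1262] [308.9 259.8] [ 0.6181 -0.1216  0.1097] zmax 0.1139
brass [  46  338   51   77 1651] [ 66.4 376.4] [ 0.5556 -0.0463  0.4156] zmax 0.4212
brass [ 543  338   51   77 1645] [572.4 376.3] [ 0.6536 -0.0198  0.4155] zmax 0.4207
brass [ 283  431  357   18 3667] [481.2 442.8] [ 0.6393 -0.0325  0.4248] zmax 0.4276
```

View pics/w1.png

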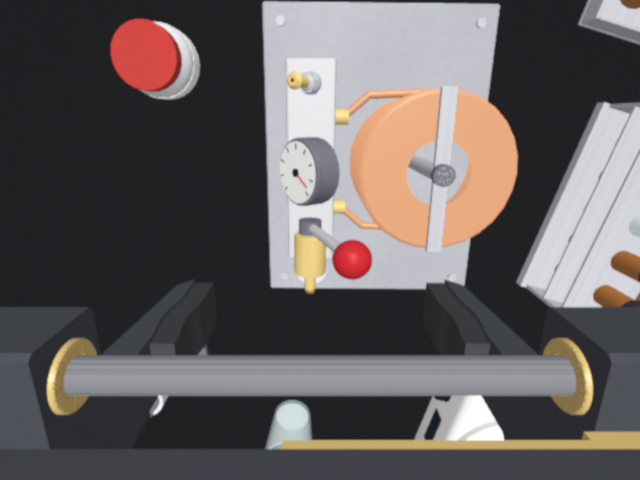

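The knob is at (352,259), the nipple head at (293,80) and the gauge at (302,172). The plate edges run upright, which confirms the 15° yaw to within about 0.5°.

```bash
cat > lev.py <<'E'
from plan import *
D=np.load('w1.npz');s=dict(ee_pos=D['p'],orientation=D['o'])
o,r=ray('wrist',351.8,259.1,s);t=(.195-o[2])/r[2];kw=o+t*r;print('knob wrist',kw)
o,r=ray('wrist',290,79.5,s);t=(.119-o[2])/r[2];print('nip wrist',o+t*r)
k=(kw+np.array([.6438,-.0815,.195]))/2; print('k',k)
tz=lambda q:q.as_matrix()[:,2]
q0=down(15,-20)
p,q=cur()
a=const(p,q,k-.05*tz(q0),q0,5)
b=const(*a,k+.019*tz(q0),q0,4)
rx=np.array([.966,.259,0])
piv=k-.105*(np.sin(.35)*rx+np.cos(.35)*np.array([0,0,1]));print('piv',piv)
th=.89; phi=.35-th; k2=piv+.105*(np.sin(phi)*rx+np.cos(phi)*np.array([0,0,1])); q2=q0*R.from_euler('y',th)
const(b[0],b[1],k2+.019*tz(q2),q2,20,3)
E
python3 lev.py
```

```text
knob wrist [ 0.64428034 -0.08155377  0.195     ]
nip wrist [0.55784609 0.04034099 0.119     ]
k [ 0.64404017 -0.08152689  0.195     ]
5 rows [0.34, 0.2, 0.33, 0.0, -0.8, -0.0] max 0.8 end [ 0.6606 -0.0771  0.2427] err [-0.      0.      0.0007] 0.05
4 rows [0.0, -0.0, 0.58, 0.0, 0.0, -0.0] max 0.58 end [ 0.6375 -0.0833  0.1773] err [-0.0002 -0.0001  0.0001] 0.05
piv [ 0.60926004 -0.09085199  0.09636587]
20 rows [-0.127, 0.0, 0.003, 0.0, 0.51, -0.0] max 0.51 end [ 0.5666 -0.1022  0.1702] err [0.0001 0.0001 0.    ] 0.05
```

Call:
send_rows(
  motion=[
    {"slide":[0.34,0.2,0.33],"dr":[0,-0.8,0]},
    {"slide":[0.34,0.2,0.33],"dr":[0,-0.8,0]},
    {"slide":[0.34,0.2,0.33],"dr":[0,-0.8,0]},
    {"slide":[0.34,0.2,0.33],"dr":[0,-0.8,0]},
    {"slide":[0.34,0.2,0.33],"dr":[0,-0.8,0]},
    {"slide":[0,0,0],"dr":[0,0,0]},
    {"slide":[0,0,0],"dr":[0,0,0]},
  ],
)

```text
t: 3.23
ee_pos: [0.6604, -0.078, 0.2395]
orientation: [0.976, 0.127, -0.174, 0.022]
wrist_force: [1.2, -0.0, 0.8]
opening: 0.0877
```

Call:
send_rows(
  motion=[
    {"slide":[0,0,0.58],"dr":[0,0,0]},
    {"slide":[0,0,0.58],"dr":[0,0,0]},
    {"slide":[0,0,0.58],"dr":[0,0,0]},
    {"slide":[0,0,0.58],"dr":[0,0,0]},
    {"slide":[0,0,0],"dr":[0,0,0]},
    {"slide":[0,0,0],"dr":[0,0,0]},
  ],
)

```text
t: 3.73
ee_pos: [0.6375, -0.0843, 0.1794]
orientation: [0.977, 0.127, -0.171, 0.023]
wrist_force: [0.2, 0.1, 0.8]
opening: 0.0881
```

```bash
python3 -c "
from plan import *
p,q=cur();print(p,q.as_matrix()[:,2]);g=p-.019*q.as_matrix()[:,2];e=g-np.array([.644,-.0815,.195]);print('grasp-knob in tool',q.inv().apply(e)); print(state()['wrist_force'],state()['q'].round(3).tolist())"
```

```text
[ 0.63745943 -0.08434869  0.17935761] [-0.3289307  -0.08866966 -0.94018205]
grasp-knob in tool [-0.00130142  0.00105326 -0.00188932]
[0.23304045 0.14544213 0.80514597] [0.204, 0.802, -0.358, 1.213, 0.312, 1.519, 0.092]
```

Call:
send_rows(
  motion=[
    {"slide":[0,0,0],"dr":[0,0,0]},
    {"slide":[0,0,0],"dr":[0,0,0]},
    {"slide":[0,0,0],"dr":[0,0,0]},
    {"slide":[0,0,0],"dr":[0,0,0]},
    {"slide":[0,0,0],"dr":[0,0,0]},
    {"slide":[0,0,0],"dr":[0,0,0]},
    {"slide":[0,0,0],"dr":[0,0,0]},
    {"slide":[0,0,0],"dr":[0,0,0]},
  ],
  gripper=0,
  force=35,
)

```text
t: 4.4
ee_pos: [0.6378, -0.0829, 0.1775]
orientation: [0.976, 0.128, -0.172, 0.023]
wrist_force: [-0.8, -0.8, -0.1]
opening: 0.037
```

Call:
send_rows(
  motion=[
    {"slide":[0,0,0],"dr":[0,0,0]},
    {"slide":[0,0,0],"dr":[0,0,0]},
    {"slide":[0,0,0],"dr":[0,0,0]},
  ],
)

```text
t: 4.65
ee_pos: [0.6377, -0.0829, 0.1775]
orientation: [0.976, 0.128, -0.172, 0.023]
wrist_force: [0.4, 0.3, 0.6]
opening: 0.0169
```

Call:
send_rows(
  motion=[
    {"slide":[-0.127,0,0.003],"dr":[0,0.51,0]},
    {"slide":[-0.127,0,0.003],"dr":[0,0.51,0]},
    {"slide":[-0.127,0,0.003],"dr":[0,0.51,0]},
    {"slide":[-0.127,0,0.003],"dr":[0,0.51,0]},
    {"slide":[-0.127,0,0.003],"dr":[0,0.51,0]},
  ],
)

```text
t: 5.07
ee_pos: [0.6199, -0.0878, 0.1823]
orientation: [0.99, 0.13, -0.061, 0.008]
wrist_force: [-0.5, -0.8, 0.5]
opening: 0.0004
```

The opening fell below 32 mm, so the knob is not between the fingers. I'll look.

```bash
python3 w.py w2
python3 - <<'E'
from h import *
s,im,d=grab('side'); np.savez('side2.npz',im=im,d=d); s,i2,d2=grab('scene')
a=cv2.resize(im[140:300,220:380],(400,400),interpolation=cv2.INTER_CUBIC);b=cv2.resize(i2[180:340,260:420],(400,400),interpolation=cv2.INTER_CUBIC)
w=cv2.imread('pics/w2.png')
save('v2.png',np.hstack([a,b]))
E
```

```text
5.0667 [ 0.6199 -0.0878  0.1823] [[0.959, 0.258, -0.119], [0.256, -0.966, -0.032], [-0.124, 0.0, -0.992]] [0.317, 0.626, -0.411, 1.488, 0.283, 1.206, 0.104]
red [ 336  251   66   57 2638] [372.4 278.8] [ 0.644  -0.0743  0.2052] zmax 0.2861
brass [284   0  33  16 452] [300.4   6.7] [0.5671 0.0393 0.1172] zmax 0.1221
brass [361  57  20  23 387] [369.9  68. ] [0.6131 0.023  0.0664] zmax 0.0693
brass [357 192  15   6  87] [364.  194.4] [ 0.6363 -0.068   0.0503] zmax 0.0529
brass [357 200  17  10 141] [365.  203.9] [ 0.6392 -0.075   0.0519] zmax 0.0539
brass [ 298  235   42   84 1606] [315.6 264.5] [ 0.6154 -0.1124  0.1107] zmax 0.2381
brass [279 338  11  77 495] [283.3 376.5] [ 0.6208 -0.0606  0.3007] zmax 0.3049
brass [350 338  11  40 249] [355.2 354.5] [ 0.6333 -0.0541  0.2964] zmax 0.3011
brass [351 379  10  36 240] [356.1 399.4] [ 0.6357 -0.061   0.3008] zmax 0.3027
brass [  35  431  460   18 5295] [297.7 442.1] [ 0.6326 -0.0666  0.3072] zmax 0.3155
```

View pics/v2.png

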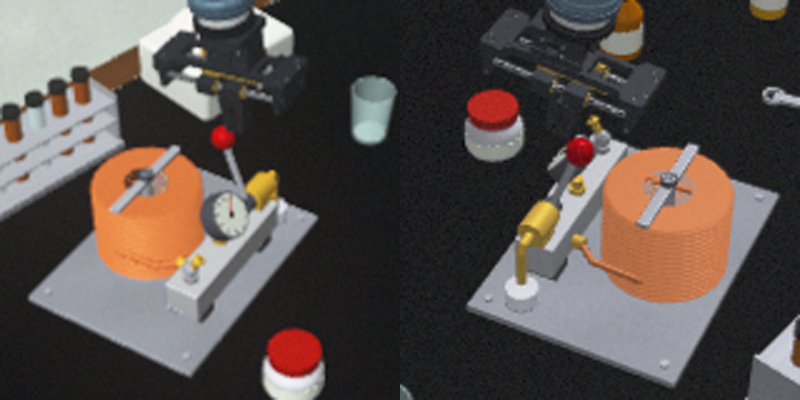

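View pics/w2.png

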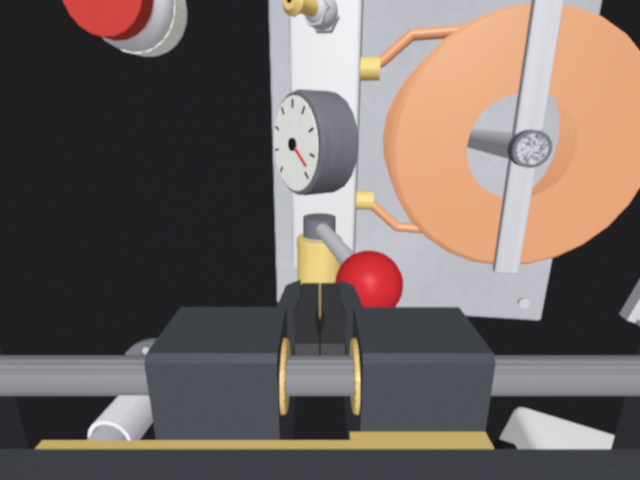

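Run:
```python
from h import *
D=np.load('w2.npz');s=dict(ee_pos=D['p'],orientation=D['o']);W=cloud('wrist',D['d'],s)
T=R.from_quat(s['orientation']).inv().apply((W.reshape(-1,3)-s['ee_pos'])).reshape(480,640,3)
h=cv2.cvtColor(D['im'],cv2.COLOR_RGB2HSV);red=((h[...,0]>170)|(h[...,0]<6))&(h[...,1]>130)&(W[...,2]>.15)
for v in range(240,420,12): print(v,[ (T[v,u]*1000).round(0).tolist() for u in (315,325,345,372)])
m=red;print(np.nanmedian(T[m],0),np.nanmin(T[m],0),np.nanmax(T[m],0))
f=(T[...,2]<.03)&(abs(T[...,0])<.03)&(T[...,2]>-.05);print('finger tool coords',np.nanpercentile(T[f],[2,50,98],axis=0))
```

```text
240 [[-3.0, 8.0, 77.0], [4.0, -1.0, 50.0], [21.0, 17.0, 106.0], [50.0, 36.0, 165.0]]
252 [[-3.0, 15.0, 70.0], [4.0, 15.0, 71.0], [14.0, -4.0, 18.0], [24.0, -16.0, -16.0]]
264 [[-3.0, 24.0, 70.0], [4.0, 25.0, 73.0], [12.0, -10.0, -18.0], [24.0, -13.0, -24.0]]
276 [[-3.0, 33.0, 72.0], [4.0, 33.0, 72.0], [12.0, -7.0, -24.0], [23.0, -8.0, -27.0]]
288 [[-1.0, -8.0, -40.0], [3.0, -9.0, -41.0], [10.0, -10.0, -43.0], [23.0, -4.0, -30.0]]
300 [[-1.0, -9.0, -51.0], [2.0, -9.0, -51.0], [10.0, -11.0, -55.0], [23.0, 1.0, -31.0]]
312 [[-1.0, -9.0, -60.0], [2.0, -9.0, -60.0], [9.0, -10.0, -63.0], [12.0, -33.0, -107.0]]
324 [[-1.0, -9.0, -70.0], [2.0, -9.0, -69.0], [9.0, -8.0, -68.0], [11.0, -34.0, -112.0]]
336 [[-1.0, -9.0, -77.0], [2.0, -9.0, -76.0], [8.0, -11.0, -79.0], [11.0, -33.0, -116.0]]
348 [[-1.0, -8.0, -81.0], [2.0, -8.0, -81.0], [8.0, -8.0, -82.0], [10.0, -34.0, -121.0]]
360 [[-1.0, -26.0, -114.0], [1.0, -27.0, -115.0], [6.0, -26.0, -114.0], [10.0, -33.0, -123.0]]
372 [[-1.0, -25.0, -115.0], [1.0, -25.0, -116.0], [5.0, -25.0, -116.0], [10.0, -30.0, -123.0]]
384 [[-1.0, -24.0, -118.0], [1.0, -23.0, -117.0], [5.0, -23.0, -117.0], [10.0, -28.0, -123.0]]
396 [[-5.0, 230.0, 186.0], [7.0, 229.0, 184.0], [8.0, 5.0, -87.0], [10.0, -26.0, -124.0]]
408 [[-5.0, 246.0, 185.0], [7.0, 245.0, 184.0], [8.0, 9.0, -87.0], [10.0, -23.0, -123.0]]
[ 0.02360907 -0.00716073 -0.02623606] [ 0.00722333 -0.03430556 -0.10611259] [ 0.03780322  0.00745253 -0.01254031]
finger tool coords [[-0.01122602 -0.01500598 -0.04928412]
 [ 0.01566652 -0.00883298 -0.02897376]
 [ 0.02941871  0.00407061  0.0268264 ]]
```

The fingers closed above the ball: in w2 their visible tips end near row 284, which puts them well behind the reported TCP. I'll check the tip position with the outside cameras.

Run:
```python
from h import *
s=state();p=s['ee_pos'];q=R.from_quat(s['orientation']);print(p,s['opening'])
for n in ['side','scene']:
    _,im,d=grab(n);W=cloud(n,d);T=q.inv().apply((W.reshape(-1,3)-p)).reshape(480,640,3)
    v=cv2.cvtColor(im,cv2.COLOR_RGB2HSV)[...,1]<110
    m=v&(abs(T[...,0])<.03)&(abs(T[...,1])<.03)&(T[...,2]>-.1)&(T[...,2]<.03)
    P=T[m];print(n,m.sum(),(P[np.argsort(P[:,2])][-25::3]*1000).round(0).tolist())
    vv,uu=np.nonzero(m);print(vv.min(),vv.max(),uu.min(),uu.max())
    # project TCP and tip candidates
    c,f=K(n);Tc=np.linalg.inv(Tw(n))
    for z in (0,-.019,-.038):
        X=Tc[:3,:3]@(p+q.apply([0,0,z]))+Tc[:3,3];print(z,(c['cx']+f*X[0]/-X[2]).round(1),(c['cy']-f*X[1]/-X[2]).round(1),'depth there',-X[2])
D=np.load('w1.npz');s1=dict(ee_pos=D['p'],orientation=D['o']);W=cloud('wrist',D['d'],s1);T=R.from_quat(D['o']).inv().apply((W.reshape(-1,3)-D['p'])).reshape(480,640,3)
for u in (190,200,445): print(u,[(v,(T[v,u]*1000).round(0).tolist()) for v in range(270,320,6)])
```

```text
[ 0.61935914 -0.08857331  0.18266732] 0.0005261186997107667
side 176 [[19.0, -3.0, 2.0], [9.0, -1.0, 5.0], [21.0, -1.0, 8.0], [13.0, -1.0, 10.0], [13.0, -3.0, 17.0], [9.0, 2.0, 19.0], [9.0, 2.0, 23.0], [14.0, -3.0, 25.0], [4.0, -2.0, 27.0]]
175 207 307 322
0 315.4 200.3 depth there 1.5429040721146778
-0.019 314.7 195.5 depth there 1.5305992635160497
-0.038 314.1 190.7 depth there 1.5182944549174215
scene 199 [[12.0, 11.0, -14.0], [19.0, 1.0, 6.0], [18.0, 4.0, 9.0], [14.0, 2.0, 12.0], [15.0, 4.0, 14.0], [17.0, 6.0, 18.0], [16.0, 9.0, 21.0], [16.0, 1.0, 27.0], [15.0, 5.0, 29.0]]
213 252 319 338
0 323.2 241.5 depth there 1.543021046417297
-0.019 324.0 236.6 depth there 1.5300592090269385
-0.038 324.8 231.6 depth there 1.5170973716365799
190 [(270, [-175.0, 121.0, 300.0]), (276, [-175.0, 129.0, 298.0]), (282, [-52.0, -10.0, -38.0]), (288, [-51.0, -9.0, -41.0]), (294, [-50.0, -9.0, -46.0]), (300, [-48.0, -9.0, -51.0]), (306, [-46.0, -9.0, -57.0]), (312, [-45.0, -9.0, -60.0]), (318, [-45.0, -7.0, -62.0])]
200 [(270, [-162.0, 121.0, 301.0]), (276, [-162.0, 129.0, 299.0]), (282, [-49.0, -9.0, -35.0]), (288, [-47.0, -9.0, -41.0]), (294, [-46.0, -8.0, -45.0]), (300, [-45.0, -9.0, -51.0]), (306, [-44.0, -8.0, -54.0]), (312, [-44.0, -6.0, -55.0]), (318, [-44.0, -3.0, -54.0])]
445 [(270, [165.0, 115.0, 286.0]), (276, [167.0, 125.0, 288.0]), (282, [52.0, -10.0, -37.0]), (288, [51.0, -9.0, -41.0]), (294, [49.0, -9.0, -47.0]), (300, [47.0, -9.0, -52.0]), (306, [46.0, -9.0, -56.0]), (312, [46.0, -7.0, -58.0]), (318, [46.0, -5.0, -58.0])]
```

Call:
send_rows(
  motion=[
    {"slide":[0,0,-0.7],"dr":[0,0,0]},
    {"slide":[0,0,-0.7],"dr":[0,0,0]},
  ],
)

```text
t: 5.48
ee_pos: [0.6246, -0.0858, 0.2227]
orientation: [0.989, 0.13, -0.065, 0.008]
wrist_force: [0.5, -0.5, 0.0]
opening: 0.0006
```

Call:
send_rows(
  motion=[
    {"slide":[0,0,0],"dr":[0,0,0]},
    {"slide":[0,0,0],"dr":[0,0,0]},
  ],
  gripper=1,
)

```text
t: 5.65
ee_pos: [0.6264, -0.0856, 0.2242]
orientation: [0.989, 0.13, -0.062, 0.008]
wrist_force: [-0.7, -0.6, -0.2]
opening: 0.0113
```

```bash
cat > lev2.py <<'E'
from plan import *
tz=lambda q:q.as_matrix()[:,2]
G=.055; k=np.array([.644,-.0815,.195]); q0=down(15,-20); p,q=cur()
a=const(p,q,k+(G-.068)*tz(q0),q0,5)
b=const(*a,k+G*tz(q0),q0,4)
rx=np.array([.966,.259,0]);ez=np.array([0,0,1]);piv=k-.105*(np.sin(.35)*rx+np.cos(.35)*ez)
th=.89; phi=.35-th; k2=piv+.105*(np.sin(phi)*rx+np.cos(phi)*ez); q2=q0*R.from_euler('y',th)
const(k+G*tz(q0),q0,k2+G*tz(q2),q2,20,3)
print(state()['t'])
E
python3 lev2.py
```

```text
5 rows [0.17, 0.0, 0.08, 0.0, -0.51, 0.0] max 0.51 end [ 0.648  -0.0798  0.2071] err [-0.0003  0.0005 -0.0001] 0.1
4 rows [0.0, 0.0, 0.57, 0.0, -0.0, 0.0] max 0.57 end [ 0.6255 -0.0859  0.1428] err [-0.0003  0.0005 -0.0005] 0.1
20 rows [-0.074, 0.0, 0.002, -0.0, 0.51, 0.0] max 0.51 end [ 0.5845 -0.0974  0.139 ] err [ 0.0001  0.     -0.0003] 0.01
5.65
```

Call:
send_rows(
  motion=[
    {"slide":[0.17,0,0.08],"dr":[0,-0.51,0]},
    {"slide":[0.17,0,0.08],"dr":[0,-0.51,0]},
    {"slide":[0.17,0,0.08],"dr":[0,-0.51,0]},
    {"slide":[0.17,0,0.08],"dr":[0,-0.51,0]},
    {"slide":[0.17,0,0.08],"dr":[0,-0.51,0]},
    {"slide":[0,0,0],"dr":[0,0,0]},
    {"slide":[0,0,0],"dr":[0,0,0]},
    {"slide":[0,0,0],"dr":[0,0,0]},
  ],
)

```text
t: 6.32
ee_pos: [0.6462, -0.0807, 0.2059]
orientation: [0.976, 0.128, -0.172, 0.023]
wrist_force: [-0.5, 0.6, 0.3]
opening: 0.065
```

Call:
send_rows(
  motion=[
    {"slide":[0,0,0.57],"dr":[0,0,0]},
    {"slide":[0,0,0.57],"dr":[0,0,0]},
    {"slide":[0,0,0.57],"dr":[0,0,0]},
    {"slide":[0,0,0.57],"dr":[0,0,0]},
    {"slide":[0,0,0],"dr":[0,0,0]},
    {"slide":[0,0,0],"dr":[0,0,0]},
  ],
)

```text
t: 6.82
ee_pos: [0.6233, -0.0874, 0.1427]
orientation: [0.976, 0.128, -0.172, 0.023]
wrist_force: [0.3, 0.1, 0.5]
opening: 0.0882
```

```bash
python3 -c "
from plan import *
p,q=cur();g=p-.055*q.as_matrix()[:,2];e=g-np.array([.644,-.0815,.195]);print('grasp-knob in tool',q.inv().apply(e)); print(state()['wrist_force'],state()['opening'],state()['q'].round(3).tolist())"
```

```text
grasp-knob in tool [-0.00230448  0.00033552  0.0014606 ]
[0.28923178 0.1360254  0.4500432 ] 0.08816159936451587 [0.219, 0.814, -0.362, 1.286, 0.324, 1.442, 0.078]
```

Call:
send_rows(
  motion=[
    {"slide":[0.07,0,0],"dr":[0,0,0]},
    {"slide":[0,0,0],"dr":[0,0,0]},
    {"slide":[0,0,0],"dr":[0,0,0]},
    {"slide":[0,0,0],"dr":[0,0,0]},
    {"slide":[0,0,0],"dr":[0,0,0]},
    {"slide":[0,0,0],"dr":[0,0,0]},
    {"slide":[0,0,0],"dr":[0,0,0]},
    {"slide":[0,0,0],"dr":[0,0,0]},
    {"slide":[0,0,0],"dr":[0,0,0]},
    {"slide":[0,0,0],"dr":[0,0,0]},
  ],
  gripper=0,
  force=35,
)

```text
t: 7.65
ee_pos: [0.6253, -0.0863, 0.1418]
orientation: [0.976, 0.128, -0.173, 0.023]
wrist_force: [-2.1, 0.1, 2.7]
opening: 0.0297
```

Call:
send_rows(
  motion=[
    {"slide":[0,0,0],"dr":[0,0,0]},
    {"slide":[0,0,0],"dr":[0,0,0]},
  ],
)

```text
t: 7.82
ee_pos: [0.6254, -0.0863, 0.1418]
orientation: [0.976, 0.128, -0.173, 0.023]
wrist_force: [-3.7, 0.1, 3.7]
opening: 0.0293
```

```bash
python3 w.py w3 | grep -v brass
python3 - <<'E'
from h import *
D=np.load('w3.npz');s=dict(ee_pos=D['p'],orientation=D['o']);W=cloud('wrist',D['d'],s)
T=R.from_quat(D['o']).inv().apply((W.reshape(-1,3)-D['p'])).reshape(480,640,3)
h=cv2.cvtColor(D['im'],cv2.COLOR_RGB2HSV);m=((h[...,0]>170)|(h[...,0]<6))&(h[...,1]>130)&(abs(T[...,0])<.03)&(T[...,2]>-.12)&(T[...,2]<0)
P=T[m];A=np.c_[2*P,np.ones(len(P))];x=np.linalg.lstsq(A,(P**2).sum(1),rcond=None)[0];print('sphere fit tool',x[:3],np.sqrt(x[3]+x[:3]@x[:3]),m.sum())
# fixed radius
from scipy.optimize import least_squares
print(least_squares(lambda c:np.linalg.norm(P-c,axis=1)-.016,x[:3],loss='soft_l1',f_scale=.002).x)
E
```

```text
7.8167 [ 0.6254 -0.0863  0.1418] [[0.907, 0.258, -0.331], [0.243, -0.966, -0.089], [-0.343, -0.0, -0.939]] [0.216, 0.819, -0.361, 1.279, 0.325, 1.445, 0.078]
red [ 276  287   87   68 4976] [319.  323.8] [ 0.6455 -0.0734  0.2037] zmax 0.2112
sphere fit tool [ 0.00031388  0.00056727 -0.05593643] 0.0157911675932438 4976
[ 0.00033148  0.00076283 -0.05573042]
```

The knob is pinched dead centre. Now I'll pull.

Call:
send_rows(
  motion=[
    {"slide":[-0.074,0,0.002],"dr":[0,0.51,0]},
    {"slide":[-0.074,0,0.002],"dr":[0,0.51,0]},
    {"slide":[-0.074,0,0.002],"dr":[0,0.51,0]},
    {"slide":[-0.074,0,0.002],"dr":[0,0.51,0]},
    {"slide":[-0.074,0,0.002],"dr":[0,0.51,0]},
  ],
)

```text
t: 8.28
ee_pos: [0.617, -0.0884, 0.1439]
orientation: [0.99, 0.13, -0.06, 0.008]
wrist_force: [3.4, 0.5, -5.6]
opening: 0.0295
```

Call:
send_rows(
  motion=[
    {"slide":[-0.074,0,0.002],"dr":[0,0.51,0]},
    {"slide":[-0.074,0,0.002],"dr":[0,0.51,0]},
    {"slide":[-0.074,0,0.002],"dr":[0,0.51,0]},
    {"slide":[-0.074,0,0.002],"dr":[0,0.51,0]},
    {"slide":[-0.074,0,0.002],"dr":[0,0.51,0]},
    {"slide":[-0.074,0,0.002],"dr":[0,0.51,0]},
    {"slide":[-0.074,0,0.002],"dr":[0,0.51,0]},
    {"slide":[-0.074,0,0.002],"dr":[0,0.51,0]},
    {"slide":[-0.074,0,0.002],"dr":[0,0.51,0]},
  ],
)

```text
t: 9.03
ee_pos: [0.5986, -0.0931, 0.1434]
orientation: [0.982, 0.129, 0.139, -0.018]
wrist_force: [8.7, 3.4, -8.3]
opening: 0.0297
```

Call:
send_rows(
  motion=[
    {"slide":[-0.074,0,0.002],"dr":[0,0.51,0]},
    {"slide":[-0.074,0,0.002],"dr":[0,0.51,0]},
    {"slide":[-0.074,0,0.002],"dr":[0,0.51,0]},
    {"slide":[-0.074,0,0.002],"dr":[0,0.51,0]},
    {"slide":[-0.074,0,0.002],"dr":[0,0.51,0]},
    {"slide":[0,0,0],"dr":[0,0,0]},
    {"slide":[0,0,0],"dr":[0,0,0]},
  ],
)

```text
t: 9.62
ee_pos: [0.5889, -0.0956, 0.1399]
orientation: [0.96, 0.127, 0.247, -0.032]
wrist_force: [7.9, 4.1, -3.4]
opening: 0.0297
```

```bash
cat > kn.py <<'E'
from plan import *
s,im,d=grab('wrist');W=cloud('wrist',d,s);q=R.from_quat(s['orientation'])
T=q.inv().apply((W.reshape(-1,3)-s['ee_pos'])).reshape(480,640,3)
h=cv2.cvtColor(im,cv2.COLOR_RGB2HSV);m=((h[...,0]>170)|(h[...,0]<6))&(h[...,1]>130)&(abs(T[...,0])<.03)&(T[...,2]>-.12)&(T[...,2]<0)
P=T[m];c=least_squares(lambda c:np.linalg.norm(P-c,axis=1)-.016,[0,0,-.055],loss='soft_l1',f_scale=.002).x
k=s['ee_pos']+q.apply(c);piv=np.array([.6092,-.0908,.0964]);v=k-piv;a=np.arctan2(v[:2]@[.966,.259],v[2])
print('knob tool',c.round(4),'world',k.round(4),'theta',(.35-a).round(3),'F',s['wrist_force'].round(1),'open',s['opening'],'t',s['t'],'q',s['q'].round(2).tolist(), 'tilt',np.degrees(np.arccos(-q.as_matrix()[2,2])))
E
python3 kn.py
```

```text
knob tool [-0.0001  0.0009 -0.0558] world [ 0.5631 -0.1033  0.1887] theta 0.828 F [ 7.9  4.1 -3.4] open 0.029749178533854913 t 9.6167 q [0.77, 0.44, -0.65, 2.12, 0.17, 0.21, 0.33] tilt 28.792426705915755
```

Call:
send_rows(
  motion=[
    {"slide":[-0.06,0,0.0],"dr":[0,0,0]},
    {"slide":[-0.06,0,0.0],"dr":[0,0,0]},
    {"slide":[-0.06,0,0.0],"dr":[0,0,0]},
    {"slide":[-0.06,0,0.0],"dr":[0,0,0]},
    {"slide":[0,0,0],"dr":[0,0,0]},
    {"slide":[0,0,0],"dr":[0,0,0]},
  ],
)

```text
t: 10.17
ee_pos: [0.5867, -0.0962, 0.1387]
orientation: [0.959, 0.127, 0.25, -0.032]
wrist_force: [15.2, 6.3, -4.9]
opening: 0.0293
```

```bash
python3 kn.py
```

```text
knob tool [ 0.      0.0008 -0.0557] world [ 0.5607 -0.1039  0.1874] theta 0.855 F [15.2  6.3 -4.9] open 0.029314775095075015 t 10.1667 q [0.78, 0.44, -0.66, 2.13, 0.19, 0.19, 0.31] tilt 29.176325299013666
```

Call:
send_rows(
  motion=[
    {"slide":[-0.08,0,0.0],"dr":[0,-0.2,0]},
    {"slide":[-0.08,0,0.0],"dr":[0,-0.2,0]},
    {"slide":[0,0,0],"dr":[0,0,0]},
    {"slide":[0,0,0],"dr":[0,0,0]},
  ],
)

```text
t: 10.55
ee_pos: [0.5852, -0.0968, 0.1382]
orientation: [0.963, 0.129, 0.235, -0.029]
wrist_force: [17.3, 7.7, -0.5]
opening: 0.0293
```

```bash
python3 kn.py
```

```text
knob tool [ 0.0001  0.0007 -0.0555] world [ 0.5607 -0.1039  0.1875] theta 0.854 F [17.3  7.7 -0.5] open 0.029306179638801375 t 10.55 q [0.75, 0.44, -0.64, 2.12, 0.2, 0.24, 0.3] tilt 27.4502389197912
```

The knob doesn't move while the force climbs, so it's at the stop. Now I'll ease it back slowly.

Call:
send_rows(
  motion=[
    {"slide":[0.08,0,0],"dr":[0,0,0]},
    {"slide":[0.08,0,0],"dr":[0,0,0]},
    {"slide":[0.08,0,0],"dr":[0,0,0]},
    {"slide":[0.037,0,-0.001],"dr":[0,-0.255,0]},
    {"slide":[0.037,0,-0.001],"dr":[0,-0.255,0]},
    {"slide":[0.037,0,-0.001],"dr":[0,-0.255,0]},
    {"slide":[0.037,0,-0.001],"dr":[0,-0.255,0]},
    {"slide":[0.037,0,-0.001],"dr":[0,-0.255,0]},
    {"slide":[0.037,0,-0.001],"dr":[0,-0.255,0]},
    {"slide":[0.037,0,-0.001],"dr":[0,-0.255,0]},
  ],
)

```text
t: 11.43
ee_pos: [0.5943, -0.0943, 0.1422]
orientation: [0.979, 0.13, 0.156, -0.02]
wrist_force: [5.9, 3.3, 5.8]
opening: 0.0293
```

Call:
send_rows(
  motion=[
    {"slide":[0.037,0,-0.001],"dr":[0,-0.255,0]},
    {"slide":[0.037,0,-0.001],"dr":[0,-0.255,0]},
    {"slide":[0.037,0,-0.001],"dr":[0,-0.255,0]},
    {"slide":[0.037,0,-0.001],"dr":[0,-0.255,0]},
    {"slide":[0.037,0,-0.001],"dr":[0,-0.255,0]},
    {"slide":[0.037,0,-0.001],"dr":[0,-0.255,0]},
    {"slide":[0.037,0,-0.001],"dr":[0,-0.255,0]},
    {"slide":[0.037,0,-0.001],"dr":[0,-0.255,0]},
    {"slide":[0.037,0,-0.001],"dr":[0,-0.255,0]},
    {"slide":[0.037,0,-0.001],"dr":[0,-0.255,0]},
  ],
)

```text
t: 12.27
ee_pos: [0.6046, -0.0917, 0.1445]
orientation: [0.99, 0.131, 0.046, -0.005]
wrist_force: [4.5, 1.1, 6.8]
opening: 0.0296
```

```bash
python3 kn.py
```

```text
knob tool [ 0.0002  0.0007 -0.0557] world [ 0.6    -0.0936  0.2   ] theta 0.442 F [4.5 1.1 6.8] open 0.02958107934545098 t 12.2667 q [0.45, 0.54, -0.47, 1.76, 0.29, 0.83, 0.12] tilt 5.292767009293321
```

Call:
send_rows(
  motion=[
    {"slide":[0.037,0,-0.001],"dr":[0,-0.255,0]},
    {"slide":[0.037,0,-0.001],"dr":[0,-0.255,0]},
    {"slide":[0.037,0,-0.001],"dr":[0,-0.255,0]},
    {"slide":[0.037,0,-0.001],"dr":[0,-0.255,0]},
    {"slide":[0.037,0,-0.001],"dr":[0,-0.255,0]},
    {"slide":[0.037,0,-0.001],"dr":[0,-0.255,0]},
    {"slide":[0.037,0,-0.001],"dr":[0,-0.255,0]},
    {"slide":[0.037,0,-0.001],"dr":[0,-0.255,0]},
    {"slide":[0.037,0,-0.001],"dr":[0,-0.255,0]},
    {"slide":[0.037,0,-0.001],"dr":[0,-0.255,0]},
  ],
)

```text
t: 13.15
ee_pos: [0.6152, -0.0891, 0.1443]
orientation: [0.989, 0.13, -0.064, 0.009]
wrist_force: [6.1, 1.0, 9.0]
opening: 0.0297
```

Call:
send_rows(
  motion=[
    {"slide":[0.037,0,-0.001],"dr":[0,-0.255,0]},
    {"slide":[0.037,0,-0.001],"dr":[0,-0.255,0]},
    {"slide":[0.037,0,-0.001],"dr":[0,-0.255,0]},
    {"slide":[0.037,0,-0.001],"dr":[0,-0.255,0]},
    {"slide":[0.037,0,-0.001],"dr":[0,-0.255,0]},
    {"slide":[0.037,0,-0.001],"dr":[0,-0.255,0]},
    {"slide":[0.037,0,-0.001],"dr":[0,-0.255,0]},
    {"slide":[0.037,0,-0.001],"dr":[0,-0.255,0]},
    {"slide":[0.037,0,-0.001],"dr":[0,-0.255,0]},
    {"slide":[0,0,0],"dr":[0,0,0]},
  ],
)

```text
t: 13.98
ee_pos: [0.6248, -0.0866, 0.1418]
orientation: [0.978, 0.129, -0.163, 0.022]
wrist_force: [7.2, 1.4, 11.6]
opening: 0.0294
```

```bash
python3 kn.py
```

```text
knob tool [ 0.0004  0.0007 -0.0559] world [ 0.6429 -0.0824  0.1946] theta 0.01 F [ 7.2  1.4 11.6] open 0.02940483552712937 t 13.9833 q [0.23, 0.81, -0.38, 1.3, 0.33, 1.42, 0.07] tilt 18.93250817984954
```

Lever is back at rest (θ≈0.01). I'll nudge it home, open, back off, and plan the gun grasp: hand tilted 30° outward so that the tool ends up vertical at the nipple.

Call:
send_rows(
  motion=[
    {"slide":[0.03,0,0],"dr":[0,0,0]},
    {"slide":[0.03,0,0],"dr":[0,0,0]},
    {"slide":[0,0,0],"dr":[0,0,0]},
  ],
)

```text
t: 14.28
ee_pos: [0.6254, -0.0864, 0.1416]
orientation: [0.978, 0.129, -0.163, 0.022]
wrist_force: [5.6, 0.3, 11.8]
opening: 0.0294
```

Call:
send_rows(
  motion=[
    {"slide":[0,0,0],"dr":[0,0,0]},
    {"slide":[0,0,0],"dr":[0,0,0]},
    {"slide":[0,0,0],"dr":[0,0,0]},
    {"slide":[0,0,0],"dr":[0,0,0]},
  ],
  gripper=1,
)

```text
t: 14.62
ee_pos: [0.621, -0.0875, 0.1385]
orientation: [0.977, 0.128, -0.168, 0.022]
wrist_force: [-0.0, -0.7, -0.3]
opening: 0.054
```

Call:
send_rows(
  motion=[
    {"slide":[0,0,-0.8],"dr":[0,0,0]},
    {"slide":[0,0,-0.9],"dr":[0,0,0]},
    {"slide":[0,0,-0.9],"dr":[0,0,0]},
    {"slide":[0,0,-0.9],"dr":[0,0,0]},
    {"slide":[0,0,-0.9],"dr":[0,0,0]},
  ],
)

```text
t: 15.03
ee_pos: [0.6639, -0.076, 0.2644]
orientation: [0.977, 0.128, -0.168, 0.022]
wrist_force: [0.3, 0.6, 0.1]
opening: 0.087
```

```bash
python3 kn.py 2>/dev/null
cat > gun.py <<'E'
from plan import *
def gq(psi,al=30):
    h=np.r_[np.cos(np.radians(psi-90)),np.sin(np.radians(psi-90)),0];ez=np.array([0,0,1.]);s,c=np.sin(np.radians(al)),np.cos(np.radians(al))
    tz=-c*ez+s*h;ty=s*ez+c*h;return R.from_matrix(np.stack([np.cross(ty,tz),ty,tz],1))
G=.055;tz=lambda q:q.as_matrix()[:,2]
E
python3 - <<'E'
from gun import *
g=np.array([.472,-.3507,.160]);p,q=cur();print(p)
a=const(p,q,np.array([.55,-.33,.31]),gq(-120,0),29)
b=const(*a,g+(G-.095)*tz(gq(-120)),gq(-120),7)
c=const(*b,g+G*tz(gq(-120)),gq(-120),5)
x,y=p,q
for i in range(29):
    x,y=step(x,y,[0]*6) if 0 else (x,y)
E
```

```text
knob tool [ 0.     0.    -0.055] world [ 0.6816 -0.0713  0.3162] theta 0.021 F [0.3 0.6 0.1] open 0.08704669671208391 t 15.0333 q [0.18, 0.79, -0.38, 1.03, 0.31, 1.7, 0.11] tilt 19.50665200917069
[ 0.66692934 -0.07502904  0.26942485]
29 rows [0.17, 0.38, -0.05, 0.15, 0.06, 0.92] max 0.92 end [ 0.5479 -0.3311  0.3129] err [-0.0021 -0.0011  0.0029] 0.67
7 rows [0.26, 0.04, 0.59, -0.84, -0.01, 0.0] max 0.84 end [ 0.4893 -0.3607  0.1956] err [-0.     -0.      0.0009] 0.04
5 rows [-0.0, -0.0, 0.64, -0.0, 0.0, 0.0] max 0.64 end [ 0.4477 -0.3367  0.1124] err [-0.0004  0.0002  0.    ] 0.04
```

Call:
send_rows(
  motion=[
    {"slide":[0.17,0.38,-0.05],"dr":[0.15,0.06,0.92]},
    {"slide":[0.17,0.38,-0.05],"dr":[0.15,0.06,0.92]},
    {"slide":[0.17,0.38,-0.05],"dr":[0.15,0.06,0.92]},
    {"slide":[0.17,0.38,-0.05],"dr":[0.15,0.06,0.92]},
    {"slide":[0.17,0.38,-0.05],"dr":[0.15,0.06,0.92]},
    {"slide":[0.17,0.38,-0.05],"dr":[0.15,0.06,0.92]},
    {"slide":[0.17,0.38,-0.05],"dr":[0.15,0.06,0.92]},
    {"slide":[0.17,0.38,-0.05],"dr":[0.15,0.06,0.92]},
    {"slide":[0.17,0.38,-0.05],"dr":[0.15,0.06,0.92]},
    {"slide":[0.17,0.38,-0.05],"dr":[0.15,0.06,0.92]},
  ],
)

```text
t: 15.92
ee_pos: [0.7041, -0.192, 0.268]
orientation: [0.952, -0.276, -0.129, 0.02]
wrist_force: [0.3, 0.9, -0.1]
opening: 0.0878
```

Call:
send_rows(
  motion=[
    {"slide":[0.17,0.38,-0.05],"dr":[0.15,0.06,0.92]},
    {"slide":[0.17,0.38,-0.05],"dr":[0.15,0.06,0.92]},
    {"slide":[0.17,0.38,-0.05],"dr":[0.15,0.06,0.92]},
    {"slide":[0.17,0.38,-0.05],"dr":[0.15,0.06,0.92]},
    {"slide":[0.17,0.38,-0.05],"dr":[0.15,0.06,0.92]},
    {"slide":[0.17,0.38,-0.05],"dr":[0.15,0.06,0.92]},
    {"slide":[0.17,0.38,-0.05],"dr":[0.15,0.06,0.92]},
    {"slide":[0.17,0.38,-0.05],"dr":[0.15,0.06,0.92]},
    {"slide":[0.17,0.38,-0.05],"dr":[0.15,0.06,0.92]},
    {"slide":[0.17,0.38,-0.05],"dr":[0.15,0.06,0.92]},
  ],
)

```text
t: 16.75
ee_pos: [0.6482, -0.2995, 0.288]
orientation: [0.771, -0.633, -0.069, 0.015]
wrist_force: [-0.5, -0.3, -0.3]
opening: 0.0882
```

Call:
send_rows(
  motion=[
    {"slide":[0.17,0.38,-0.05],"dr":[0.15,0.06,0.92]},
    {"slide":[0.17,0.38,-0.05],"dr":[0.15,0.06,0.92]},
    {"slide":[0.17,0.38,-0.05],"dr":[0.15,0.06,0.92]},
    {"slide":[0.17,0.38,-0.05],"dr":[0.15,0.06,0.92]},
    {"slide":[0.17,0.38,-0.05],"dr":[0.15,0.06,0.92]},
    {"slide":[0.17,0.38,-0.05],"dr":[0.15,0.06,0.92]},
    {"slide":[0.17,0.38,-0.05],"dr":[0.15,0.06,0.92]},
    {"slide":[0.17,0.38,-0.05],"dr":[0.15,0.06,0.92]},
    {"slide":[0.17,0.38,-0.05],"dr":[0.15,0.06,0.92]},
    {"slide":[0,0,0],"dr":[0,0,0]},
  ],
)

```text
t: 17.58
ee_pos: [0.5427, -0.3327, 0.3085]
orientation: [-0.498, 0.867, 0.004, -0.009]
wrist_force: [0.6, 0.0, 0.2]
opening: 0.0879
```

```bash
python3 w.py w4 | grep -v brass
python3 - <<'E'
from gun import *
D=np.load('w4.npz');s=dict(ee_pos=D['p'],orientation=D['o']);W=cloud('wrist',D['d'],s);h=cv2.cvtColor(D['im'],cv2.COLOR_RGB2HSV)
m=(h[...,0]>100)&(h[...,0]<125)&(h[...,1]>110)&(abs(W[...,2]-.19)<.02);print(m.sum())
top=m&(W[...,2]>.192);P=W[top][:,:2].astype(np.float32)
print('cap top',np.median(W[top],0),cv2.minEnclosingCircle(P))
m2=(W[...,2]>.11)&(W[...,2]<.2)&(np.hypot(W[...,0]-.472,W[...,1]+.351)<.04)
P=W[m2];xc=least_squares(lambda c:np.hypot(P[:,0]-c[0],P[:,1]-c[1])-.017,[.472,-.351],loss='soft_l1',f_scale=.002).x;print('cyl fit',xc,m2.sum())
g=np.array([.472,-.3507,.160]);p,q=cur()
b=const(p,q,g+(G-.095)*tz(gq(-120)),gq(-120),7)
E
```

```text
17.5833 [ 0.5427 -0.3327  0.3085] [[-0.503, -0.864, -0.019], [-0.864, 0.503, -0.001], [0.011, 0.016, -1.0]] [0.419, 0.439, 0.079, 1.436, -0.024, 1.284, -1.6]
red [  0 244  16  34 390] [  5.9 260.3] [ 0.6381 -0.0955  0.1967] zmax 0.2036
blue [ 470   75   70   76 2160] [505.4 114. ] [ 0.4967 -0.5622  0.0222] zmax 0.0274
blue [ 356  249   44   43 1448] [377.5 269.6] [ 0.476  -0.3512  0.1935] zmax 0.196
1346
cap top [ 0.47420733 -0.35138056  0.19403319] ((0.47369787096977234, -0.35124510526657104), 0.015963105484843254)
cyl fit [ 0.47301385 -0.35117256] 2154
7 rows [0.24, 0.03, 0.57, -0.83, -0.02, -0.0] max 0.83 end [ 0.4897 -0.3597  0.1947] err [0.0004 0.001  0.0001] 0.13
```

Call:
send_rows(
  motion=[
    {"slide":[0.24,0.03,0.57],"dr":[-0.83,-0.02,0]},
    {"slide":[0.24,0.03,0.57],"dr":[-0.83,-0.02,0]},
    {"slide":[0.24,0.03,0.57],"dr":[-0.83,-0.02,0]},
    {"slide":[0.24,0.03,0.57],"dr":[-0.83,-0.02,0]},
    {"slide":[0.24,0.03,0.57],"dr":[-0.83,-0.02,0]},
    {"slide":[0.24,0.03,0.57],"dr":[-0.83,-0.02,0]},
    {"slide":[0.24,0.03,0.57],"dr":[-0.83,-0.02,0]},
    {"slide":[0,0,0],"dr":[0,0,0]},
    {"slide":[0,0,0],"dr":[0,0,0]},
  ],
)

```text
t: 18.38
ee_pos: [0.4909, -0.359, 0.1921]
orientation: [-0.483, 0.836, 0.226, -0.128]
wrist_force: [0.8, -0.0, -0.4]
opening: 0.0884
```

Run:
```python
from gun import *
g=np.array([.4728,-.351,.160]);p,q=cur();print(q.as_matrix()[2],state()['q'].round(2))
b=const(p,q,g+G*tz(gq(-120)),gq(-120),5)
```

```text
[-0.00320465  0.50145126 -0.86517996] [ 0.5   0.85  0.1   1.13 -0.04  1.69 -1.5 ]
5 rows [0.01, 0.01, 0.62, 0.0, 0.01, 0.0] max 0.62 end [ 0.4487 -0.3363  0.1124] err [-0.0003  0.001   0.    ] 0.16
```

Call:
send_rows(
  motion=[
    {"slide":[0.02,0.03,0.62],"dr":[0,0,0]},
    {"slide":[0.02,0.03,0.62],"dr":[0,0,0]},
    {"slide":[0,0,0.62],"dr":[0,0,0]},
    {"slide":[0,0,0.62],"dr":[0,0,0]},
    {"slide":[0,0,0.62],"dr":[0,0,0]},
    {"slide":[0,0,0],"dr":[0,0,0]},
    {"slide":[0,0,0],"dr":[0,0,0]},
  ],
)

```text
t: 18.97
ee_pos: [0.4499, -0.336, 0.1164]
orientation: [-0.484, 0.837, 0.223, -0.127]
wrist_force: [0.3, -0.2, 1.0]
opening: 0.0884
```

Run:
```python
from gun import *
g=np.array([.4728,-.351,.160]);p,q=cur();print('grasp err tool',q.inv().apply(p-G*tz(q)-g),'tail in tool',q.inv().apply([0,0,1]),state()['wrist_force'])
```

```text
grasp err tool [-0.00144048  0.00203053 -0.00361932] tail in tool [-0.00288249  0.49684443 -0.86783484] [ 0.31454006 -0.16557564  0.95356875]
```

Call:
send_rows(
  motion=[
    {"slide":[0.05,-0.07,0.12],"dr":[0,0,0]},
    {"slide":[0,0,0],"dr":[0,0,0]},
    {"slide":[0,0,0],"dr":[0,0,0]},
  ],
)

```text
t: 19.22
ee_pos: [0.449, -0.3382, 0.1114]
orientation: [-0.483, 0.837, 0.223, -0.128]
wrist_force: [0.5, -0.0, -0.5]
opening: 0.0878
```

Call:
send_rows(
  motion=[
    {"slide":[0,0,0],"dr":[0,0,0]},
    {"slide":[0,0,0],"dr":[0,0,0]},
    {"slide":[0,0,0],"dr":[0,0,0]},
    {"slide":[0,0,0],"dr":[0,0,0]},
    {"slide":[0,0,0],"dr":[0,0,0]},
    {"slide":[0,0,0],"dr":[0,0,0]},
    {"slide":[0,0,0],"dr":[0,0,0]},
    {"slide":[0,0,0],"dr":[0,0,0]},
    {"slide":[0,0,0],"dr":[0,0,0]},
    {"slide":[0,0,0],"dr":[0,0,0]},
  ],
  gripper=0,
  force=55,
)

```text
t: 20.05
ee_pos: [0.4481, -0.3375, 0.1106]
orientation: [-0.483, 0.837, 0.224, -0.128]
wrist_force: [-0.0, -0.2, 0.4]
opening: 0.0327
```

Run:
```python
from gun import *
g=np.array([.4728,-.351,.160]);p,q=cur();s=state();print('grasp err tool',q.inv().apply(p-G*tz(q)-g),'nose in tool',q.inv().apply(np.array([.4728,-.351,.010])-p),'tail in tool',q.inv().apply([0,0,1]),s['wrist_force'],s['opening'],s['t'])
```

```text
grasp err tool [ 0.00078508 -0.00027151  0.00180178] nose in tool [-0.00046911 -0.07462901  0.07315903] tail in tool [-0.00210644  0.4993368  -0.86640541] [-0.0040444  -0.17906098  0.43464839] 0.032662177152177084 20.05
```

Call:
send_rows(
  motion=[
    {"slide":[0,0.2,-0.35],"dr":[0,0,0]},
    {"slide":[0,0.4,-0.7],"dr":[0,0,0]},
    {"slide":[0,0.4,-0.7],"dr":[0,0,0]},
    {"slide":[0,0.4,-0.7],"dr":[0,0,0]},
    {"slide":[0,0.4,-0.7],"dr":[0,0,0]},
    {"slide":[0,0.4,-0.7],"dr":[0,0,0]},
    {"slide":[0,0.4,-0.7],"dr":[0,0,0]},
    {"slide":[0,0,0],"dr":[0,0,0]},
  ],
)

```text
t: 20.72
ee_pos: [0.45, -0.3394, 0.2727]
orientation: [-0.483, 0.838, 0.221, -0.127]
wrist_force: [-0.2, -0.3, -2.5]
opening: 0.0328
```

```bash
cat >> gun.py <<'E'
NOSE=np.array([-.0005,-.0746,.0732]);TAIL=np.array([-.002,.4993,-.8664]);TAIL/=np.linalg.norm(TAIL)
NIP=np.array([.5578,.0403,.119]);YAW=15
def fin(dist,yaw=YAW,nip=NIP,nose=NOSE,tail=TAIL):
    """tool pose with the coupler seat `dist` off the nipple top along its axis"""
    y=np.radians(yaw);ax=np.array([-.5*np.cos(y),-.5*np.sin(y),np.cos(np.pi/6)])
    q=down(yaw-90); a,b=q.apply(tail),ax
    v=np.cross(a,b);q=R.from_rotvec(v/ max(np.linalg.norm(v),1e-9)*np.arcsin(np.linalg.norm(v)))*q
    return nip+ax*(dist-.012)-q.apply(nose),q   # seat is 12 mm behind the mouth
E
python3 - <<'E'
from gun import *
p,q=cur();s=state();print(s['wrist_force'],s['opening'],'nose z',(p+q.apply(NOSE))[2],s['q'].round(2))
pt,qt=fin(.065);print(pt,qt.as_matrix().round(3).tolist())
a=const(p,q,pt+[0,0,.03],qt,20)
for r in [a]:
    x,y=p,q
E
```

```text
[-0.17192048 -0.27992313 -2.50410408] 0.03277690919502266 nose z 0.17228475742470456 [ 0.5   0.69  0.1   1.23 -0.03  1.74 -1.5 ]
[0.46027092 0.01344105 0.23803909] [[0.26, -0.966, 0.0], [-0.966, -0.26, 0.002], [-0.002, -0.001, -1.0]]
20 rows [-0.6, 0.06, 0.05, 0.28, 0.12, -0.44] max 0.6 end [0.4621 0.0145 0.2653] err [ 0.0018  0.0011 -0.0027] 0.42
```

Call:
send_rows(
  motion=[
    {"slide":[-0.6,0.06,0.05],"dr":[0.28,0.12,-0.44]},
    {"slide":[-0.6,0.06,0.05],"dr":[0.28,0.12,-0.44]},
    {"slide":[-0.6,0.06,0.05],"dr":[0.28,0.12,-0.44]},
    {"slide":[-0.6,0.06,0.05],"dr":[0.28,0.12,-0.44]},
    {"slide":[-0.6,0.06,0.05],"dr":[0.28,0.12,-0.44]},
    {"slide":[-0.6,0.06,0.05],"dr":[0.28,0.12,-0.44]},
    {"slide":[-0.6,0.06,0.05],"dr":[0.28,0.12,-0.44]},
    {"slide":[-0.6,0.06,0.05],"dr":[0.28,0.12,-0.44]},
    {"slide":[-0.6,0.06,0.05],"dr":[0.28,0.12,-0.44]},
    {"slide":[-0.6,0.06,0.05],"dr":[0.28,0.12,-0.44]},
  ],
)

```text
t: 21.55
ee_pos: [0.488, -0.1611, 0.2662]
orientation: [-0.657, 0.742, 0.117, -0.067]
wrist_force: [0.8, 0.3, -3.1]
opening: 0.0328
```

Call:
send_rows(
  motion=[
    {"slide":[-0.6,0.06,0.05],"dr":[0.28,0.12,-0.44]},
    {"slide":[-0.6,0.06,0.05],"dr":[0.28,0.12,-0.44]},
    {"slide":[-0.6,0.06,0.05],"dr":[0.28,0.12,-0.44]},
    {"slide":[-0.6,0.06,0.05],"dr":[0.28,0.12,-0.44]},
    {"slide":[-0.6,0.06,0.05],"dr":[0.28,0.12,-0.44]},
    {"slide":[-0.6,0.06,0.05],"dr":[0.28,0.12,-0.44]},
    {"slide":[-0.6,0.06,0.05],"dr":[0.28,0.12,-0.44]},
    {"slide":[-0.6,0.06,0.05],"dr":[0.28,0.12,-0.44]},
    {"slide":[-0.6,0.06,0.05],"dr":[0.28,0.12,-0.44]},
    {"slide":[-0.6,0.06,0.05],"dr":[0.28,0.12,-0.44]},
  ],
)

```text
t: 22.38
ee_pos: [0.4589, 0.0165, 0.2609]
orientation: [0.794, -0.608, -0.002, 0.003]
wrist_force: [-0.2, 0.5, -4.3]
opening: 0.0332
```

Call:
send_rows(
  motion=[
    {"slide":[0,0,0],"dr":[0,0,0]},
    {"slide":[0,0,0],"dr":[0,0,0]},
    {"slide":[0,0,0],"dr":[0,0,0]},
  ],
)

```text
t: 22.63
ee_pos: [0.4599, 0.015, 0.2614]
orientation: [0.793, -0.609, -0.002, 0.003]
wrist_force: [0.2, -0.3, -4.6]
opening: 0.0326
```

```bash
python3 w.py w5
python3 - <<'E'
from gun import *
s=state();p,q=cur();c,f=K('wrist');Tc=np.linalg.inv(Tw('wrist',s))
def pr(X):
    X=Tc[:3,:3]@X+Tc[:3,3];return (c['cx']+f*X[0]/-X[2]).round(1),(c['cy']-f*X[1]/-X[2]).round(1)
print('pred nose',pr(p+q.apply(NOSE)),'pred tail',pr(p+q.apply(NOSE+.185*TAIL)),'nip',pr(NIP),s['q'].round(2))
E
```

```text
22.6333 [0.4599 0.015  0.2614] [[0.259, -0.966, -0.007], [-0.966, -0.259, -0.002], [-0.0, 0.007, -1.0]] [0.089, 0.159, -0.244, 1.933, 0.045, 1.061, -1.484]
red [548   0  32   4 100] [563.6   1.3] [ 0.6292 -0.0835  0.1957] zmax 0.2002
brass [355  22   7  14  91] [358.2  28.8] [0.6135 0.0207 0.0667] zmax 0.0691
brass [461  24   8  13  62] [465.  29.] [ 0.6421 -0.075   0.0518] zmax 0.1315
brass [ 493   44   87   42 2570] [535.6  65.4] [ 0.6166 -0.1225  0.1096] zmax 0.1153
brass [313  65  17  22 253] [321.1  76.6] [0.5619 0.0412 0.1189] zmax 0.1224
brass [   0  149   69   60 2688] [ 37.1 176.9] [0.4125 0.2804 0.0758] zmax 0.0985
brass [ 76 148  21  44 141] [ 90.4 169.2] [0.4116 0.2679 0.0081] zmax 0.0129
brass [193 338  26  77 936] [203.2 376.4] [0.4802 0.044  0.379 ] zmax 0.3837
brass [420 338  26  77 826] [434.7 375.1] [ 4.922e-01 -4.000e-04  3.782e-01] zmax 0.3833
brass [ 127  432  458   17 4866] [394.4 442.4] [ 4.836e-01 -1.000e-04  3.874e-01] zmax 0.3899
blue [ 263  396  113   44 4455] [319.5 416.2] [0.4521 0.0124 0.3508] zmax 0.3555
pred nose (np.float64(318.4), np.float64(119.1)) pred tail (np.float64(316.0), np.float64(433.6)) nip (np.float64(320.0), np.float64(83.3)) [ 0.09  0.16 -0.24  1.93  0.04  1.06 -1.48]
```

View pics/w5.png

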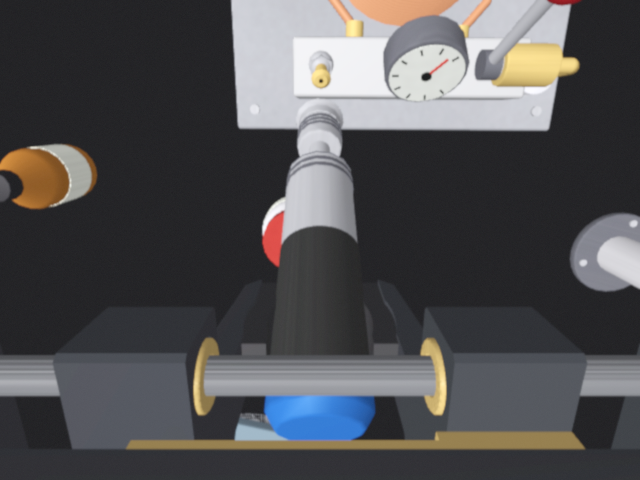

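The nipple head is at about (321,79) and the coupler mouth at about (320,108). The gun lies along the image's centre column, with the tin below it at (275,232). I'll zoom in to fix the relative offset.

Run:
```python
from gun import *
D=np.load('w5.npz');im=D['im'];s=dict(ee_pos=D['p'],orientation=D['o'])
save('z5.png',cv2.resize(im[40:190,260:380],(640,800)[::1] if 0 else (480,600),interpolation=cv2.INTER_CUBIC))
# gun silhouette edges vs dark bg, per row
h=cv2.cvtColor(im,cv2.COLOR_RGB2HSV)
W=cloud('wrist',D['d'],s);q=R.from_quat(D['o']);T=q.inv().apply((W.reshape(-1,3)-D['p'])).reshape(480,640,3)
m=(abs(T[...,0])<.03)&(T[...,2]<.085)&(T[...,2]>-.06)
for v in list(range(104,160,6))+list(range(160,330,20)):
    u=np.nonzero(m[v])[0];u=u[(u>255)&(u<385)]
    if len(u): print(v,u.min(),u.max(),(u.min()+u.max())/2,(np.nanmedian(T[v,u],0)*1000).round(1))
```

```text
104 304 336 320.0 [  0.5 -83.4  64.1]
110 298 340 319.0 [ -0.1 -79.8  60.4]
116 296 342 319.0 [ -0.1 -76.3  53.8]
122 297 342 319.5 [  0.2 -73.   48.2]
128 298 340 319.0 [ -0.3 -69.7  42.6]
134 298 341 319.5 [  0.2 -66.5  40.7]
140 297 341 319.0 [ -0.1 -63.2  41.8]
146 298 341 319.5 [  0.2 -59.8  42.4]
152 299 340 319.5 [ -0.  -58.6  14.5]
158 298 342 320.0 [  0.5 -56.2   8.8]
160 295 344 319.5 [  0.2 -55.2   8.6]
180 287 352 319.5 [ -0.2 -47.2  -3.4]
200 285 353 319.0 [  0.  -40.3 -16.3]
220 284 354 319.0 [  0.  -34.  -27.1]
240 282 356 319.0 [ -0.2 -28.6 -37.7]
260 279 359 319.0 [  0.  -23.5 -46.4]
280 258 381 319.5 [  0.  -18.4 -53.6]
300 256 384 320.0 [  0.   -9.6 -51.9]
320 271 368 319.5 [ 16.2  -4.6 -57.7]
```

View pics/z5.png

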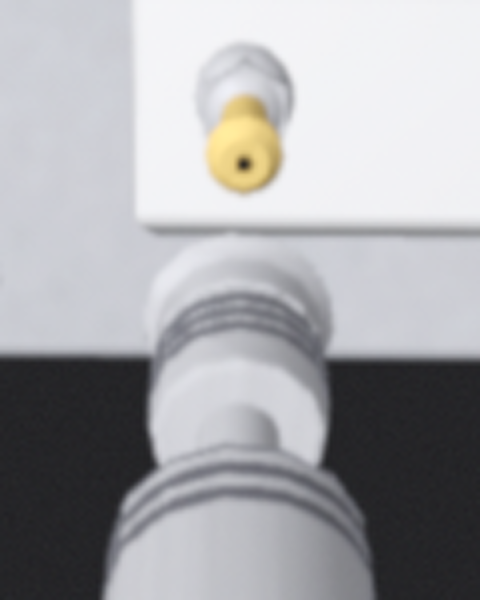

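Run:
```python
from gun import *
D=np.load('w5.npz');s=dict(ee_pos=D['p'],orientation=D['o'])
o,r=ray('wrist',320.75,81,s);n=o+(.119-o[2])/r[2]*r;print('nip',n, NIP)
W=cloud('wrist',D['d'],s);q=R.from_quat(D['o']);T=q.inv().apply((W.reshape(-1,3)-D['p'])).reshape(480,640,3)
def fit(lo,hi,rad):
    a=(T-NOSE)@TAIL; d=np.linalg.norm((T-NOSE)-a[...,None]*TAIL,axis=-1); m=(a>lo)&(a<hi)&(d<rad+.007)&(abs(T[...,0])<rad*.8)
    P=T[m]
    def f(x):
        t=np.array([x[2],TAIL[1]+x[3]*.8664,TAIL[2]+x[3]*.4993]);t/=np.linalg.norm(t);c=NOSE+np.array([x[0],-.866*x[1],-.5*x[1]])
        e=P-c;return np.linalg.norm(e-(e@t)[:,None]*t,axis=1)-rad
    x=least_squares(f,np.zeros(4),loss='soft_l1',f_scale=.001).x
    print(lo,hi,m.sum(),'nose dx,dperp (mm)',x[:2]*1000,'tilt x,perp(deg)',np.degrees(x[2:]),'std',f(x).std()*1000)
fit(.065,.108,.017); fit(.065,.15,.017); fit(.008,.03,.013)
c,f=K('wrist');Tc=np.linalg.inv(np.array(c['tool_from_camera']))
for X in ([0,-.088,.0654],NOSE):
    X=Tc[:3,:3]@X+Tc[:3,3];print(c['cy']-f*X[1]/-X[2])
```

```text
nip [0.55923514 0.04045005 0.119     ] [0.5578 0.0403 0.119 ]
0.065 0.108 3545 nose dx,dperp (mm) [ 0.54639925 -0.05173742] tilt x,perp(deg) [0.0694506  0.20550118] std 0.3946463119205468
0.065 0.15 9514 nose dx,dperp (mm) [ 0.63831823 -1.15848431] tilt x,perp(deg) [ 0.00589265 -0.55763979] std 0.43712170282493135
0.008 0.03 679 nose dx,dperp (mm) [ 0.79911088 -0.43807036] tilt x,perp(deg) [-0.58402981 -0.55084968] std 0.4117447792067702
96.12672350114076
119.12406832745808
```

```bash
sed -i 's/^NOSE=.*/NOSE=np.array([0,-.0746,.0732]);TAIL=np.array([0,.5,-.866])/; s/^NIP=.*/NIP=np.array([.5589,.0404,.119]);YAW=15/' gun.py
cat > chk.py <<'E'
from gun import *
y=np.radians(YAW);AX=np.array([-.5*np.cos(y),-.5*np.sin(y),np.cos(np.pi/6)]);PX=np.array([-np.sin(y),np.cos(y),0]);PU=np.cross(AX,PX)
def chk():
    p,q=cur();s=state();seat=p+q.apply(NOSE+.012*TAIL);e=seat-NIP;t=q.apply(TAIL)
    print('t',s['t'],'seat dist mm',(e@AX*1000).round(1),'lateral (rig y, up)',(e@PX*1000).round(1),(e@PU*1000).round(1),'angle deg',np.degrees([t@PX,t@PU]).round(2),'F axial',(s['wrist_force']@AX).round(1),'F',s['wrist_force'].round(1),'open',s['opening'].__round__(4),'q',s['q'].round(2).tolist())
if __name__=='__main__':
    import sys
    chk(); p,q=cur()
    if len(sys.argv)>2: const(p,q,*fin(float(sys.argv[1])),int(sys.argv[2]))
E
python3 chk.py .035 6
```

```text
t 22.6833 seat dist mm 85.4 lateral (rig y, up) 0.8 -10.3 angle deg [ 0.01 -0.41] F axial -4.4 F [-0.4  0.6 -5.2] open 0.0328 q [0.09, 0.16, -0.24, 1.93, 0.04, 1.06, -1.48]
6 rows [0.0, -0.09, 0.27, 0.01, 0.0, -0.0] max 0.27 end [0.4756 0.0189 0.2128] err [-0.0001  0.0008  0.0007] 0.13
```

Call:
send_rows(
  motion=[
    {"slide":[0,-0.09,0.27],"dr":[0.01,0,0]},
    {"slide":[0,-0.09,0.27],"dr":[0.01,0,0]},
    {"slide":[0,-0.09,0.27],"dr":[0.01,0,0]},
    {"slide":[0,-0.09,0.27],"dr":[0.01,0,0]},
    {"slide":[0,-0.09,0.27],"dr":[0.01,0,0]},
    {"slide":[0,-0.09,0.27],"dr":[0.01,0,0]},
    {"slide":[0,0,0],"dr":[0,0,0]},
    {"slide":[0,0,0],"dr":[0,0,0]},
  ],
)

```text
t: 23.35
ee_pos: [0.4755, 0.0201, 0.2126]
orientation: [0.794, -0.608, -0.001, 0.001]
wrist_force: [0.4, -1.0, -2.9]
opening: 0.0327
```

```bash
python3 chk.py .022 4
```

```text
t 23.35 seat dist mm 35.2 lateral (rig y, up) 2.1 -0.3 angle deg [-0.07 -0.12] F axial -2.6 F [ 0.4 -1.  -2.9] open 0.0327 q [0.07, 0.24, -0.24, 1.96, 0.07, 0.95, -1.51]
4 rows [0.02, -0.05, 0.1, 0.01, 0.0, 0.0] max 0.1 end [0.4819 0.0193 0.2006] err [-0.0001 -0.0005 -0.0003] 0.11
```

Call:
send_rows(
  motion=[
    {"slide":[0.03,-0.05,0.1],"dr":[0,0,0]},
    {"slide":[0.02,-0.05,0.1],"dr":[0,0,0]},
    {"slide":[0.02,-0.05,0.1],"dr":[0,0,0]},
    {"slide":[0.01,-0.05,0.1],"dr":[0,0,0]},
    {"slide":[0,0,0],"dr":[0,0,0]},
    {"slide":[0,0,0],"dr":[0,0,0]},
  ],
)

```text
t: 23.85
ee_pos: [0.4822, 0.0193, 0.2011]
orientation: [0.794, -0.608, -0.001, 0.0]
wrist_force: [0.7, -0.1, -4.5]
opening: 0.0334
```

```bash
python3 w.py w6 | grep -v -e red -e blue; python3 chk.py 0 8
python3 - <<'E'
from gun import *
D=np.load('w6.npz');im=D['im'];save('z6.png',cv2.resize(im[40:190,260:380],(480,600),interpolation=cv2.INTER_CUBIC))
s=dict(ee_pos=D['p'],orientation=D['o']);c,f=K('wrist');Tc=np.linalg.inv(Tw('wrist',s))
X=Tc[:3,:3]@NIP+Tc[:3,3];print('nip px in crop',(c['cx']+f*X[0]/-X[2]-260)*4,(c['cy']-f*X[1]/-X[2]-40)*4)
E
```

```text
23.85 [0.4822 0.0193 0.2011] [[0.26, -0.966, -0.001], [-0.966, -0.26, 0.0], [-0.001, 0.001, -1.0]] [0.073, 0.267, -0.241, 1.959, 0.078, 0.925, -1.515]
brass [349  35   8  20 101] [351.4  43.8] [0.6131 0.0293 0.0649] zmax 0.0685
brass [358  37  10  18 159] [362.8  46. ] [0.6135 0.0207 0.0668] zmax 0.0694
brass [ 521   64  105   51 3531] [575.4  90.9] [ 0.6167 -0.1223  0.1097] zmax 0.1146
brass [313  90  12   8  79] [318.6  93.8] [0.5699 0.0433 0.1093] zmax 0.1207
brass [ 34 174  32  51 251] [ 56.7 197.8] [0.4151 0.2687 0.0082] zmax 0.0141
brass [   0  185   30   63 1335] [ 11.6 217.5] [0.409  0.2708 0.0674] zmax 0.0788
brass [193 338  26  77 954] [203.  376.5] [0.5017 0.0481 0.319 ] zmax 0.3238
brass [420 338  26  77 881] [435.  375.8] [0.5135 0.0035 0.3183] zmax 0.3232
brass [ 127  432  458   17 5010] [392.2 442.3] [0.505  0.0049 0.3272] zmax 0.3301
t 23.9 seat dist mm 22.2 lateral (rig y, up) -0.4 -0.2 angle deg [-0.05 -0.05] F axial -3.3 F [ 0.3  0.4 -3.6] open 0.0326 q [0.07, 0.27, -0.24, 1.96, 0.08, 0.93, -1.52]
8 rows [-0.0, -0.05, 0.08, 0.0, 0.0, 0.0] max 0.08 end [0.4938 0.0224 0.182 ] err [ 0.0011 -0.0002  0.0002] 0.08
nip px in crop 234.14568626985124 284.38184416953953
```

View pics/z6.png

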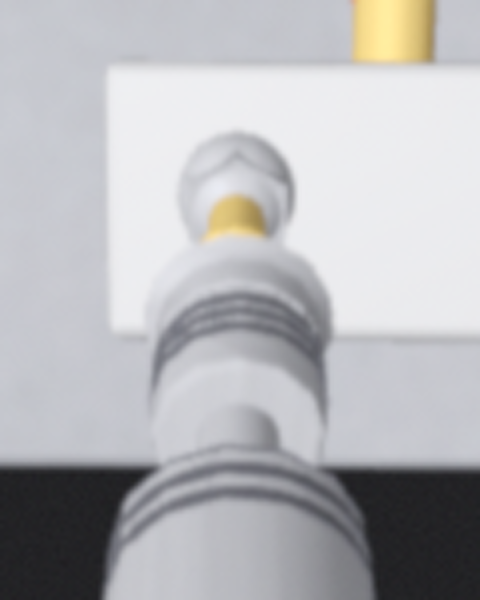

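The coupler is centred on the neck (236 against 239 in the crop, about 0.6 mm). Advancing along the axis.

Call:
send_rows(
  motion=[
    {"slide":[-0.02,-0.05,0.087],"dr":[0,0,0]},
    {"slide":[0,-0.05,0.087],"dr":[0,0,0]},
    {"slide":[0,-0.05,0.087],"dr":[0,0,0]},
    {"slide":[0,-0.05,0.087],"dr":[0,0,0]},
    {"slide":[0,0,0],"dr":[0,0,0]},
  ],
)

```text
t: 24.32
ee_pos: [0.4878, 0.0216, 0.1902]
orientation: [0.794, -0.608, -0.001, 0.0]
wrist_force: [-0.8, 0.3, -3.4]
opening: 0.0329
```

```bash
python3 chk.py
```

```text
t 24.3167 seat dist mm 9.7 lateral (rig y, up) 0.3 0.2 angle deg [-0.07 -0.09] F axial -2.6 F [-0.8  0.3 -3.4] open 0.0329 q [0.07, 0.29, -0.24, 1.96, 0.09, 0.9, -1.52]
```

Call:
send_rows(
  motion=[
    {"slide":[0,-0.05,0.087],"dr":[0,0,0]},
    {"slide":[0,-0.05,0.087],"dr":[0,0,0]},
    {"slide":[0,-0.05,0.087],"dr":[0,0,0]},
    {"slide":[0,-0.05,0.087],"dr":[0,0,0]},
    {"slide":[0,0,0],"dr":[0,0,0]},
  ],
)

```text
t: 24.73
ee_pos: [0.4935, 0.0229, 0.1803]
orientation: [0.794, -0.608, -0.001, 0.001]
wrist_force: [-4.8, -1.0, 5.4]
opening: 0.0328
```

```bash
python3 chk.py
```

```text
t 24.7333 seat dist mm -1.8 lateral (rig y, up) 0.1 0.2 angle deg [-0.04 -0.1 ] F axial 7.1 F [-4.8 -1.   5.4] open 0.0328 q [0.06, 0.31, -0.24, 1.95, 0.09, 0.89, -1.53]
```

Snapped home: 10 N net at seat distance −1.8 mm, which matches the spring's preload. I'll keep pressing.

Call:
send_rows(
  motion=[
    {"slide":[0,-0.05,0.087],"dr":[0,0,0]},
    {"slide":[0,-0.05,0.087],"dr":[0,0,0]},
    {"slide":[0,-0.05,0.087],"dr":[0,0,0]},
    {"slide":[0,-0.05,0.087],"dr":[0,0,0]},
    {"slide":[0,0,0],"dr":[0,0,0]},
    {"slide":[0,0,0],"dr":[0,0,0]},
  ],
)

```text
t: 25.23
ee_pos: [0.499, 0.0243, 0.1705]
orientation: [0.794, -0.608, -0.001, 0.001]
wrist_force: [-7.1, -1.8, 9.3]
opening: 0.0325
```

```bash
python3 chk.py
```

```text
t 25.2333 seat dist mm -13.1 lateral (rig y, up) 0.1 0.1 angle deg [-0.03 -0.11] F axial 11.7 F [-7.1 -1.8  9.3] open 0.0325 q [0.06, 0.34, -0.23, 1.95, 0.1, 0.87, -1.54]
```

Call:
send_rows(
  motion=[
    {"slide":[0,-0.042,0.072],"dr":[0,0,0]},
    {"slide":[0,-0.042,0.072],"dr":[0,0,0]},
    {"slide":[0,0,0],"dr":[0,0,0]},
    {"slide":[0,0,0],"dr":[0,0,0]},
    {"slide":[0,0,0],"dr":[0,0,0]},
  ],
)

```text
t: 25.65
ee_pos: [0.5013, 0.025, 0.1664]
orientation: [0.794, -0.608, -0.001, 0.001]
wrist_force: [-7.5, -1.0, 10.2]
opening: 0.0328
```

```bash
python3 chk.py
python3 - <<'E'
from gun import *
s,im,d=grab('wrist');save('z7.png',cv2.resize(im[40:240,240:400],(480,600),interpolation=cv2.INTER_CUBIC))
# slip check: cylinder/cap in tool frame
W=cloud('wrist',d,s);T=R.from_quat(s['orientation']).inv().apply((W.reshape(-1,3)-s['ee_pos'])).reshape(480,640,3)
D=np.load('w6.npz');s6=dict(ee_pos=D['p'],orientation=D['o']);W6=cloud('wrist',D['d'],s6);T6=R.from_quat(D['o']).inv().apply((W6.reshape(-1,3)-D['p'])).reshape(480,640,3)
h=lambda i:cv2.cvtColor(i,cv2.COLOR_RGB2HSV)
for I,t in ((D['im'],T6),(im,T)):
    k=h(I);m=(k[...,0]>100)&(k[...,0]<125)&(k[...,1]>120)&(t[...,2]<-.05);print('cap',m.sum(),np.argwhere(m).mean(0).round(1),np.nanmedian(t[m],0).round(4))
    g=cv2.cvtColor(I,cv2.COLOR_RGB2GRAY)[150:300,319].astype(int);print('grip edge row',150+np.argmin(np.diff(g)))
E
```

```text
t 25.65 seat dist mm -17.9 lateral (rig y, up) 0.1 0.1 angle deg [-0.03 -0.11] F axial 12.6 F [-7.5 -1.  10.2] open 0.0328 q [0.05, 0.35, -0.23, 1.95, 0.1, 0.86, -1.54]
cap 4361 [416.1 319.4] [ 0.0001  0.0083 -0.0894]
grip edge row 225
cap 4375 [416.2 319.5] [ 0.0001  0.0083 -0.0895]
grip edge row 225
```

View pics/z7.png

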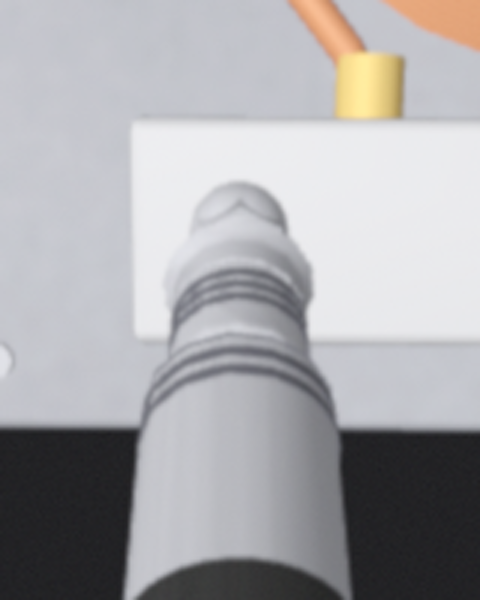

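The coupler is fully over the nipple head and the rod is nearly all in. The gun hasn't slipped in the grip: cap and grip edge are unchanged. One last check of the lever and bench, then I'll hand in.

Run:
```python
from chk import *
D0=np.load('side0.npz')['im'];s,im,d=grab('side')
hm=lambda i:(lambda h:((h[...,0]>170)|(h[...,0]<8))&(h[...,1]>120)&(h[...,2]>60))(cv2.cvtColor(i,cv2.COLOR_RGB2HSV))
for b in ((298,182,322,206),(320,265,355,290)):
    print([np.argwhere(hm(i)[b[1]:b[3],b[0]:b[2]]).mean(0).round(1).tolist() for i in (D0,im)])
df=cv2.absdiff(D0,im).max(2)>60
print('changed px: jar,sample,wrench,beaker/driver',[int(df[a:b,c:e].sum()) for a,b,c,e in ((315,360,255,290),(335,380,170,200),(280,315,160,220),(168,200,355,385))])
chk()
print(job.close_job())
```

```text
[[12.4, 10.5], [nan, nan]]
[[15.1, 17.3], [15.1, 17.2]]
changed px: jar,sample,wrench,beaker/driver [0, 0, 0, 0]
t 25.75 seat dist mm -17.8 lateral (rig y, up) 0.0 0.1 angle deg [-0.03 -0.11] F axial 12.7 F [-7.2 -1.5 10.4] open 0.0325 q [0.05, 0.35, -0.23, 1.95, 0.1, 0.86, -1.54]
the job is handed in; nothing more can be done
None<stdin>:5: RuntimeWarning: Mean of empty slice.
  ret = um.true_divide(
```

The job is done and handed in at t ≈ 25.8 s: the rig was vented first, then the gun was coupled onto the nipple. The arm is still gripping the gun and pressing it.

**Vent lever:** I pulled it until the knob stopped moving while the force kept rising. The camera put it at 0.855 rad against the nominal 0.87. I eased it back at about 0.27 rad/s and let go at about 0.01 rad from rest.

**First grasp missed:** my first try at the knob closed on nothing. The camera showed the fingertips about 36 mm behind the reported TCP. I corrected for that, and the lever had not moved.

**Grease gun:** it snapped onto the nipple and was pressed along its axis.

| Last check | Value |
|---|---|
| Spring squeezed in | about 17.8 of 20 mm (from tool pose) |
| Axial force | 12.7 N read, about 15–16 N once the gun's weight is added |
| Off the nipple's axis | about 0.1 mm |
| Tilt error | about 0.1° |

The gun had not slipped in the grip: the cap and the rubber edge were in the same place before and after pressing.

**Bystanders:** in the side camera the oil jar, sample bottle, wrench, beaker and tin had not moved. I did not check the screwdriver.

**Failed check:** my last look for the knob in the side view found nothing, probably because the arm was in the way. The lever's rest position therefore relies on the reading taken just before release and on later wrist pictures that still showed the knob there.

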